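# Draw a dropped collar out from behind the sealer guard

## Robot

A 6-joint arm with a two-finger parallel gripper is mounted at the origin on the work surface. World frame = base frame: x ahead of the robot, y to its left, z up, the work surface at z = 0. Lengths are in mm, angles in degrees, forces in N, time in s.
With the tool pointing down it reaches from about 350 to 850 mm from the base axis. Payload 8.1 kg.
Tool frame: the origin (TCP) lies midway between the tips of the shut fingers; the grasp point (between the pads) lies 19 mm behind it; x points along the fingers, y is the direction in which the jaws open and shut, and the axes are right-handed (so a half turn about x gives the same grasp; the last joint's range is limited). The gripper opens to 85 mm and grips with 20 to 120 N. Pads are 22 mm wide; open, the fingers measure 114 mm over their backs; the gripper's body (76 mm by 85 mm) begins 54 mm behind the grasp point. The pads swing forward as they close: fully open they stand 13 mm farther back than shut.
Start: joints at [59.393, 7.471, 85.268, -0, 87.261, -4.893], TCP at [260.311, 540.596, 231.292] pointing down, gripper open.
Joint ranges: [-169.43, 169.43], [-51.17, 129.36], [1.28, 143.12], [-76.62, 256.62], [0, 156.53], [-152.29, 152.29]. Speed limits (degrees/s): [136.94, 136.94, 159.86, 180, 180, 180].

## Interface

Orientations are given as [roll, pitch, yaw] about the fixed x, y, z axes, in that order (R = Rz(yaw) Ry(pitch) Rx(roll)).
In Python, from bench import sense, snapshot, hand_in gives the robot as it stands.
- The arm moves only by the tool drive_tool, never from a script. Its argument "deltas" is a list of rows, each a list of 7 numbers: the closure in counts, from 0 (fully open) to 255 (shut), then the shift along the tool's x, y, z in m, then the turn, a rotation vector about the tool's x, y, z in rad. A call has exactly 10 rows; each row is the pose to reach, as a shift and turn from the pose commanded when the call began, along the tool's axes at that moment; what a row does not reach only later rows make up. A row lasts 1/12 s, in which the tool goes at most 41.7 mm and 7.16 degrees, less where a joint would pass 70% of its speed; a pose out of reach is approached as far as the arm can. A call with a gripper value outside its range is refused whole. The fingers move at their own pace and stop on an object; "squeeze" is the grip in N (left out, the last holds). Time passes only in rows, so rows that repeat a pose let the fingers close, or fill a call up. It gives the time, the measured TCP pose, the force and the opening at its end, in the units of the state.
- sense(): the state, without advancing time (a new reading comes with each control period).
- snapshot(name): name is "side" or "top" or "wrist"; returns a dict with "frame" (480x640x3 uint8, blue, green, red), "fx", "fy", "cx", "cy" (pixels), "rvec" (rotation vector, rad) and "tvec" (3), from world to camera coordinates, as OpenCV has them. Camera axes: x right, y down, z forward; pixel columns grow to the right and rows downward; lengths in mm; the calibration is good to about 2 mm. A picture is of the moment at which its call begins. There is no depth.
- hand_in(): hands the job in, once; it reports no verdict.
The state is a dict: "time": time; "joint_pos": joint angles; "qd": joint speeds; "joint_efforts": joint torques, N m; "tool_pos": TCP position; "tcp_rot": TCP orientation; "ft_force": force on the tool from outside, world axes, zero at the start; "wrist_torque": the same for the moment, N m; "finger_gap": finger opening in mm.
Only numpy, scipy, OpenCV 4.12 (cv2) and the standard library are available. Lean on these libraries where they do the work, as an engineer would, in place of code of your own. Each camera call takes 0.05 s, during which the arm holds its last target.

## Task

A red steel collar has dropped onto the pouch sealer's bed, in behind the yellow wire guard. Take the hooked rod by its orange handle, reach in under the guard, let the toe down inside the collar's hole until it rests on the bed with about 3 N for half a second, then draw the collar out slowly until it bears on the blue lip bar with about 5 N for half a second, never pressing or pulling with the rod by more than 8 N, nor touching the collar with the fingers. Then lift the hook out, leaving the collar lying there, and lay the rod down flat on its blue mat without dropping it, with everything else left where it stands.

Things in the scene. Friction and masses are not known exactly. Their poses are not given: they have to be found in the camera images.
- sealer: white pouch sealer with a dark steel bed under a yellow wire guard, fixed. Origin at table level under the middle of the guard's mouth; +y runs in under the guard, -y out over the open bed, z up. The guard's bay is 170 mm wide (x; 154 mm clear) and 150 mm deep, shut at the sides and by the tall white housing at its inner end; 69 mm free height under its roof wires; mouth (y = 0) open to -y
- mouth (a point): point on the bed's top surface at the middle of the guard's mouth, 30 mm above the origin of sealer, same axes. The bed's height above the table differs from start to start (22 to 30 mm), so feel for it
- bed: the sealer's flat steel bed, 170 mm wide, from y = -120 to +150 mm of the sealer's frame (its origin is that of sealer)
- lip: adjustable stop at the front end of the bed: a blue bar right across it, 12 mm thick, 12 mm above the bed, clamped between two steel brackets. Its origin is that of sealer. The bar is clamped anywhere in its slots: its inner face lies 84 to 100 mm out from the mouth (y = -84 to -100 mm) and its setting is not measured, so feel for it; a collar bearing on it has its centre 61 to 77 mm out
- collar: dropped red-painted steel shaft collar, a flat ring 46 mm outside, hole 24 mm, 10 mm thick, about 0.1 kg; origin at the centre of its underside, which lies on the bed; z up
- rod: hooked rod, 0.30 kg. Origin at the centre of its orange handle, a block 72 (x) by 24 (y) by 46 mm (z): grip it across the 24 mm. An 8 mm steel rod leaves the handle along +x, its axis 13 mm above the origin, to x = 260 mm, where it is bent straight down into the toe. It lies on the mat with its x along the mat's +y. Pressed down, the toe gives in the hand by some 0.2 mm per N
- toe (a point): rounded bottom of the hook's 8 mm thick toe, level with the handle's underside: 260 mm along +x of the rod and 23 mm below its origin; same axes as the rod
- mat: blue plastic mat for the rod, 85 mm (x) by 400 mm (y), 4 mm thick, fixed; origin at the centre of its underside, on the table
- nut: white nylon nut, 20 mm across and 9 mm thick, lying on the sealer's bed under the guard, to the +x side of the collar; origin at the centre of its underside; leave alone
- driver: red-handled screwdriver lying on the table beyond the sealer; leave alone
- jar_a: amber jar, 72 mm wide, 100 mm tall; leave alone
- jar_b: amber jar, 72 mm wide, 100 mm tall; leave alone
- wrench: steel wrench lying on the table left of the robot; leave alone

How it is judged (in metres and radians):
On the way, in this order (a step that is already met when the one before it is completed fails the run):
1. the hook's toe stands inside the collar's hole, behind the guard, and rests on the bed (over 1.5 N) (contact force between rod and bed above 1.5 N and horizontal distance between toe and collar below 0.013 m and y of collar in the frame of mouth above 0.03 m), for 0.4 s.
2. the rod draws the collar firmly against the lip (over 3 N) (contact force between collar and lip above 3 N and contact force between rod and collar above 2 N), for 0.4 s.
At the end, for the whole second after the job is handed in: The collar lies flat and at rest on the bed, out by the lip (centre 58 to 82 mm out from the mouth); the rod lies flat and at rest on its mat, handle centre and toe over the mat (y of collar in the frame of mouth between -0.082 and -0.058 m and z of collar in the frame of mouth between -0.004 and 0.004 m and x of collar in the frame of mouth between -0.085 and 0.085 m and angle between each of collar, rod's own z axis and vertical below 0.1 rad and linear speed of each of collar, rod below 0.01 m/s and z of rod in the frame of mat between 0.018 and 0.036 m and x of rod in the frame of mat between -0.045 and 0.045 m and y of rod in the frame of mat between -0.2 and 0.2 m and x of toe in the frame of mat between -0.045 and 0.045 m and y of toe in the frame of mat between -0.206 and 0.206 m); the robot touches nothing.
It fails at once if the rod presses on the sealer, its bed, lip or guard, or on the collar, with more than 10 N (contact force between rod and sealer above 10 N or contact force between rod and collar above 10 N).
It fails at once if the collar is jerked (faster than 0.3 m/s) (linear speed of collar above 0.3 m/s).
It fails at once if the fingers or the arm touch the collar, or knock the sealer (over 10 N) (contact force between any of the fingers, the arm and collar above 0.3 N or contact force between any of the fingers, the arm and sealer above 10 N).
It fails at once if the rod is dropped: out of the fingers more than 25 mm above its resting height (contact force between the fingers and rod below 0.05 N and z of rod in the frame of mat above 0.052 m).
It fails at once if a bystander is moved by more than 15 mm (distance of any of nut, driver, jar_a, jar_b, wrench from where it was at the start of the episode above 0.015 m).
It also fails if it takes over 69 s, if anything falls off the work surface, if the arm or the gripper's body presses on something with over 40 N, if the wrist force passes 120 N, or if a joint passes its speed limit or range.

## Working session

There is one attempt and no reset: what is moved stays moved. The work goes in short steps, Python scripts to look and compute and a tool call to move; the robot and the scene stay as the last step left them, time stands still between calls to the robot, and variables do not carry over. Pictures are saved under pics/ and viewed, and the job is handed in when it is done.

Besides the shell and the picture viewer there is one more tool, called as a command line: name --pt "numbers of a row" for each row, then --argument value for the rest. drive_tool: Moves the arm, as the interface text tells. Its arguments: {"type":"object","properties":{"deltas":{"type":"array","items":{"type":"array","items":{"type":"number"}}},"squeeze":{"type":"number"}},"required":["deltas"]}

```bash
mkdir -p pics
cat > h.py <<'E'
import numpy as np,cv2
from bench import sense,snapshot,hand_in
def cam(s):
    R=cv2.Rodrigues(np.array(s['rvec'],float))[0];t=np.array(s['tvec'],float).ravel()
    return R,t
def ray(s,uv,z):
    R,t=cam(s);d=R.T@np.array([(uv[0]-s['cx'])/s['fx'],(uv[1]-s['cy'])/s['fy'],1]);c=-R.T@t
    return c+d*(z-c[2])/d[2]
def proj(s,p):
    R,t=cam(s);q=R@np.array(p,float)+t
    return np.array([s['fx']*q[0]/q[2]+s['cx'],s['fy']*q[1]/q[2]+s['cy']])
def rd(s,uv):
    R,t=cam(s);d=R.T@np.array([(uv[0]-s['cx'])/s['fx'],(uv[1]-s['cy'])/s['fy'],1]);return -R.T@t,d/np.linalg.norm(d)
def tri(obs):
    A=np.zeros((3,3));b=np.zeros(3)
    for s,uv in obs:
        c,d=rd(s,uv);P=np.eye(3)-np.outer(d,d);A+=P;b+=P@c
    return np.linalg.solve(A,b)
E
python3 - <<'E'
from h import *
print(sense())
for n in ['side','top','wrist']:
    s=snapshot(n);cv2.imwrite(f'pics/{n}0.png',s['frame'])
    R,t=cam(s);print(n,-R.T@t,R[2],s['fx'])
E
```

```text
{'time': 0.0, 'joint_pos': array([ 5.93921423e+01,  7.51573617e+00,  8.53306069e+01,  9.93790175e-04,
        8.72617158e+01, -4.89250204e+00]), 'qd': array([ 0.08987715,  0.05807701, -0.00874447, -0.03302768, -0.12756611,
        0.05873434]), 'joint_efforts': array([-1.37905565e-03, -5.69399750e+01, -5.00549912e+01, -4.51427641e-04,
        1.47195352e-02, -5.08418054e-05]), 'tool_pos': array([260.02264798, 540.1070017 , 230.22516713]), 'tcp_rot': array([ -95.41877264,   89.89193664, -121.13417669]), 'ft_force': array([ 0.04578582, -0.20971556, -0.8858454 ]), 'wrist_torque': array([-0.00548343, -0.05534247,  0.0366285 ]), 'finger_gap': 85.1357054350866}
side [1073.20547599  448.92253065  752.08522795] [-0.51823037 -0.50577843 -0.68965605] 493.1171420347137
top [ 316.26272844  -40.15068824 1467.07615104] [ 0.15269688 -0.02276786 -0.98801077] 554.9607827205773
wrist [184.48929988 577.14406361 374.37482031] [ 0.29365824 -0.14361207 -0.94506106] 395.25892211817876
```

View pics/side0.png

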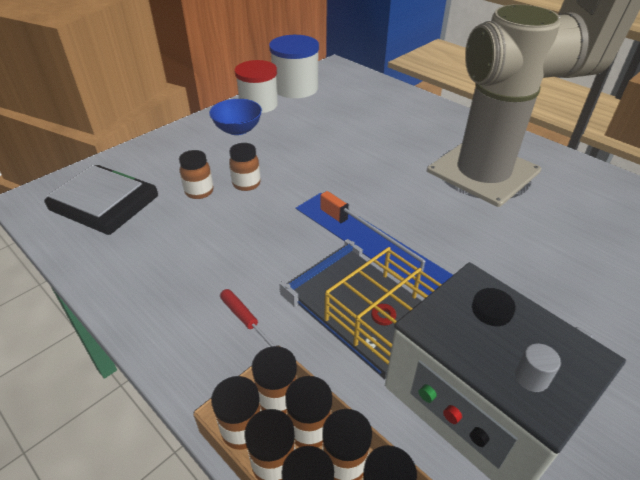

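View pics/top0.png

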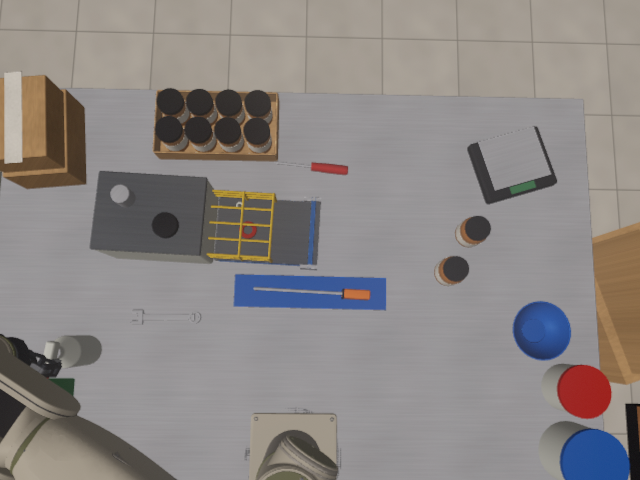

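View pics/wrist0.png

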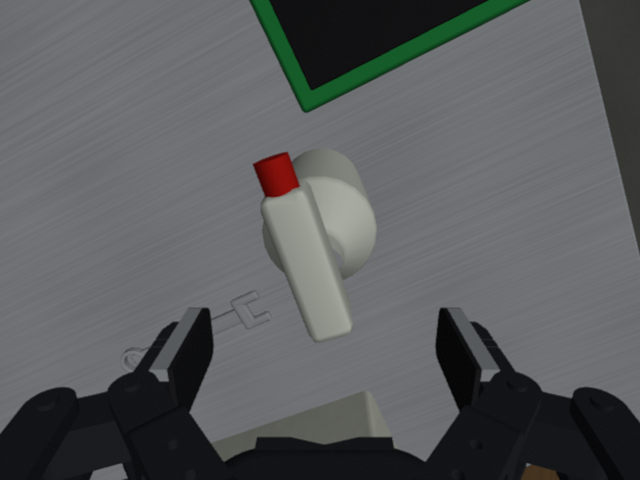

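Run:
```python
from h import *
S={n:snapshot(n) for n in ['side','top']}
def blobs(s,lo,hi,n=3,roi=None):
    hsv=cv2.cvtColor(s['frame'],cv2.COLOR_BGR2HSV);m=cv2.inRange(hsv,lo,hi)
    k,l,st,c=cv2.connectedComponentsWithStats(m)
    i=sorted(range(1,k),key=lambda i:-st[i,4])[:n]
    return [(l==j).astype(np.uint8) for j in i],[(st[j].tolist(),c[j].round(1).tolist()) for j in i]
for n in S:
    s=S[n]
    for nm,lo,hi in [('blue',(105,180,80),(125,255,255)),('orange',(6,180,120),(14,255,255)),('red',(0,180,80),(4,255,255)),('yellow',(20,150,100),(30,255,255))]:
        print(n,nm,*blobs(s,lo,hi,5)[1],sep='\n  ')
t=S['top']
cv2.imwrite('pics/tc.png',cv2.resize(t['frame'][170:330,190:400],None,fx=3.8,fy=3.7,interpolation=cv2.INTER_CUBIC))
t=S['side']
cv2.imwrite('pics/sc.png',cv2.resize(t['frame'][180:390,270:470],None,fx=3.8,fy=2.85,interpolation=cv2.INTER_CUBIC))
```

```text
side
  blue
  ([421, 287, 9, 7, 18], [425.4, 290.3])
  ([441, 276, 7, 6, 15], [443.7, 278.3])
  ([430, 270, 8, 7, 14], [432.9, 273.2])
  ([440, 272, 5, 6, 14], [442.1, 274.4])
  ([427, 281, 9, 8, 12], [431.0, 284.4])
side
  orange
  ([391, 316, 2, 2, 2], [391.5, 316.5])
  ([378, 306, 1, 1, 1], [378.0, 306.0])
  ([381, 308, 1, 1, 1], [381.0, 308.0])
side
  red
  ([235, 60, 40, 20, 567], [255.0, 69.2])
  ([449, 407, 13, 15, 106], [455.2, 413.3])
  ([379, 305, 16, 13, 52], [388.5, 309.6])
  ([374, 316, 17, 8, 50], [382.7, 320.0])
  ([373, 311, 2, 3, 3], [373.7, 312.0])
side
  yellow
  ([326, 248, 114, 115, 1883], [373.7, 301.3])
top
  blue
  ([561, 429, 69, 51, 2885], [594.2, 457.1])
  ([562, 326, 6, 6, 10], [564.3, 328.3])
  ([567, 324, 2, 3, 3], [567.3, 325.0])
  ([560, 331, 3, 2, 3], [561.0, 331.7])
  ([566, 338, 2, 2, 2], [566.5, 338.5])
top
  orange
top
  red
  ([558, 365, 53, 53, 2189], [584.2, 391.1])
top
  yellow
  ([207, 190, 68, 71, 1184], [243.7, 221.8])
```

View pics/tc.png

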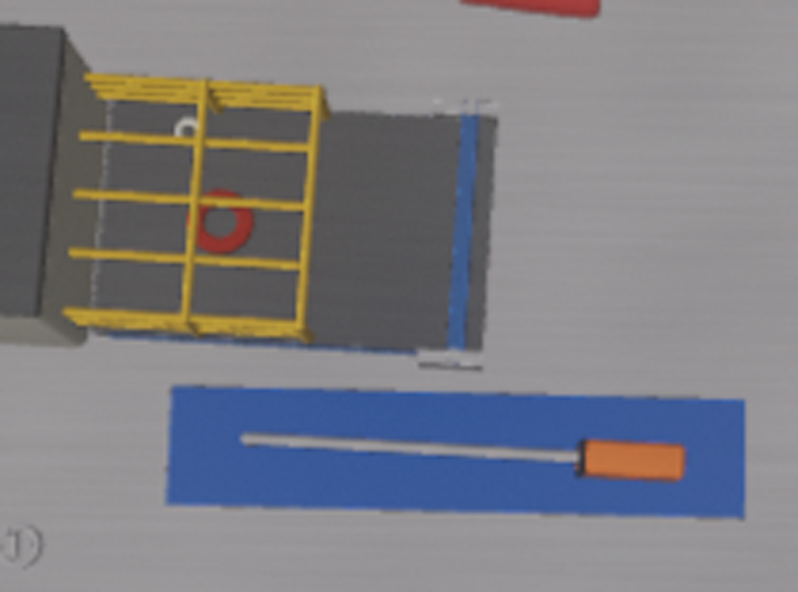

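View pics/sc.png

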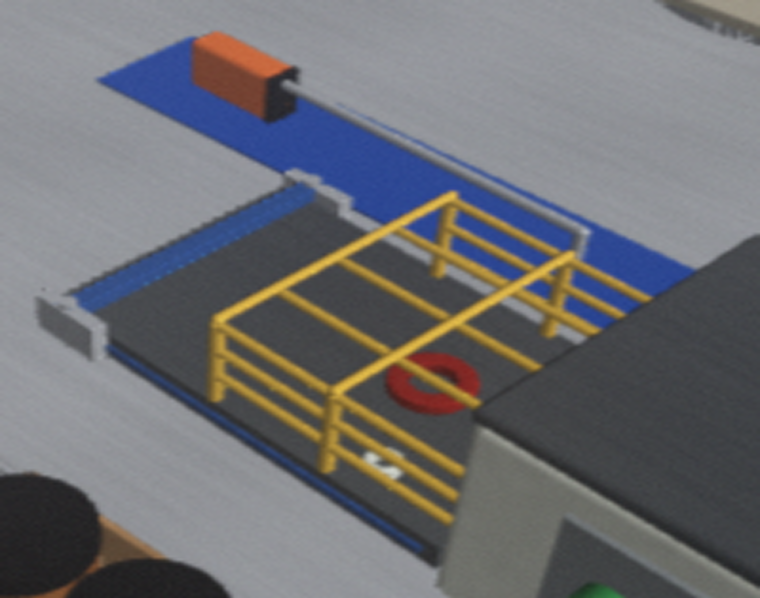

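Run:
```python
from h import *
t=snapshot('top')
f=lambda x,y,z:ray(t,(190+(x+.5)/3.8-.5,170+(y+.5)/3.7-.5),z).round(1)
print('mat',[f(*p,4) for p in [(167,503),(743,517),(745,400),(172,386)]])
print('rod', f(243,438,40),f(577,456,40))
print('handle top',[f(*p,50) for p in [(586,441),(685,447),(683,480),(582,475)]])
print('bed end',f(497,116,27),f(482,350,27))
print('lip',f(477,115,38),f(464,348,38), 'inner',f(461,115,38),f(449,345,38))
print('mouth top', f(323,88,96+4),f(303,338,100))
print('collar',f(221,222,36),f(221,222,32))
s=snapshot('side')
# collar outer ellipse side
def red(s,roi):
    hsv=cv2.cvtColor(s['frame'],cv2.COLOR_BGR2HSV);m=cv2.inRange(hsv,(0,150,60),(6,255,255))|cv2.inRange(hsv,(174,150,60),(180,255,255))
    q=np.zeros_like(m);x0,y0,x1,y1=roi;q[y0:y1,x0:x1]=m[y0:y1,x0:x1];return q
for n,S,roi in [('side',s,(365,295,405,335)),('top',t,(235,215,262,245))]:
    m=red(S,roi);p=cv2.findNonZero(m);h=cv2.convexHull(p);e=cv2.fitEllipse(h);print(n,p.shape,e,ray(S,e[0],32).round(1))
    R=S
```

```text
mat [array([379.2, 162.7,   4. ]), array([ 374.3, -234.6,    4. ]), array([ 457.7, -236.4,    4. ]), array([462.1, 162.2,   4. ])]
rod [423.1 108.2  40. ] [ 413.6 -117.4   40. ]
handle top [array([ 423.3, -122.9,   50. ]), array([ 420.1, -189.6,   50. ]), array([ 397.3, -188.2,   50. ]), array([ 399.9, -120.3,   50. ])]
bed end [657.7 -60.4  27. ] [488.3 -52.3  27. ]
lip [655.6 -46.4  38. ] [488.2 -39.9  38. ] inner [655.4 -35.3  38. ] [490.2 -29.6  38. ]
mouth top [657.9  56.4 100. ] [486.   65.1 100. ]
collar [575.6 128.5  36. ] [576.3 128.9  32. ]
side (247, 1, 2) ((383.5313720703125, 313.9170837402344), (20.389562606811523, 23.58907699584961), 108.56837463378906) [578.3 134.4  32. ]
top (83, 1, 2) ((248.47874450683594, 229.68148803710938), (13.538405418395996, 16.771888732910156), 21.231454849243164) [576.2 127.1  32. ]
```

```bash
cat >> h.py <<'E'
import json,os
from scipy.spatial.transform import Rotation as Ro
def load():
    if os.path.exists('cmd.json'):
        d=json.load(open('cmd.json'));return np.array(d['p']),np.array(d['R'])
    R=Ro.from_euler('xyz',[-95.713+121.43-0,90,0],degrees=True)
    a=sense()['tcp_rot'];R=Ro.from_euler('xyz',[a[0]-a[2],90,0],degrees=True).as_matrix()
    return np.array([260.311,540.596,231.292]),R
def save(p,R): json.dump(dict(p=list(map(float,p)),R=np.array(R).tolist()),open('cmd.json','w'))
def applied(row):
    # row: 6 numbers m/rad final row of the call
    p,R=load();row=np.array(row,float)
    p2=p+R@row[:3]*1000;R2=R@Ro.from_rotvec(row[3:]).as_matrix();save(p2,R2);return p2,R2
def down(yd):
    # tool x down, y axis horizontal direction angle yd (deg)
    x=np.array([0,0,-1.]);a=np.radians(yd);y=np.array([np.cos(a),np.sin(a),0]);return np.column_stack([x,y,np.cross(x,y)])
def want(p,R=None):
    p0,R0=load();R=R0 if R is None else R
    return np.r_[R0.T@(np.array(p)-p0)/1000,Ro.from_matrix(R0.T@R).as_rotvec()].round(4)
E
python3 - <<'E'
from h import *
p,R=load();print(p,R.round(3),np.degrees(np.arctan2(R[1,1],R[0,1])))
w=snapshot('wrist');print('tcp px',proj(w,p)); Rc,t=cam(w)
C=R.T@(-Rc.T@t-p);print('cam in tool',C.round(1),(R.T@Rc.T).round(3))
# candidate: camera pose for tool down at P with y angle a
for a in (-2.5,177.5,):
  T=down(a);print(a,want([575,120,330],T), 'cam xy offset',(T@C).round(0),'look',(T@R.T@Rc[2]).round(2))
E
```

```text
[260.311 540.596 231.292] [[ 0.     0.434  0.901]
 [ 0.     0.901 -0.434]
 [-1.     0.     0.   ]] 64.28220767365522
tcp px [323.86756301 307.36059484]
cam in tool [-143.8    0.2  -84.2] [[ 0.    -0.327  0.945]
 [ 1.    -0.001 -0.001]
 [ 0.001  0.945  0.327]]
-2.5 [-0.0987 -0.2424  0.466   1.1656  0.     -0.    ] cam xy offset [  4.  84. 144.] look [-0.02 -0.33 -0.95]
177.5 [-0.0987 -0.2424  0.466  -1.976   0.      0.    ] cam xy offset [ -4. -84. 144.] look [ 0.02  0.33 -0.95]
```

Run:
```python
from h import *
print(want([575,130,300],down(-2.5)))
# housing height: triangulate near top corner
s=snapshot('side');t=snapshot('top')
print(tri([(s,(397,325)),(t,(212,179))]),tri([(s,(471,263)),(t,(203,252))]))
```

```text
[-0.0687 -0.2334  0.4617  1.1656  0.     -0.    ]
[672.16392805 210.937714   159.41440285] [492.78266641 223.09292746 170.13449554]
```

drive_tool --pt "0 -0.02 -0.0175 0.0346 0.087 0 0" --pt "0 -0.035 -0.035 0.0692 0.175 0 0" --pt "0 -0.05 -0.0525 0.1039 0.262 0 0" --pt "0 -0.06 -0.07 0.1385 0.35 0 0" --pt "0 -0.0687 -0.0875 0.173 0.437 0 0" --pt "0 -0.0687 -0.105 0.2078 0.525 0 0" --pt "0 -0.0687 -0.1226 0.2424 0.612 0 0" --pt "0 -0.0687 -0.14 0.277 0.7 0 0" --pt "0 -0.0687 -0.1576 0.3117 0.787 0 0" --pt "0 -0.0687 -0.175 0.3463 0.875 0 0"

```text
time: 1.33
tool_pos: [497.3, 231.0, 300.3]
tcp_rot: [98.4, 90.0, 22.3]
ft_force: [0.6, 0.6, 0.0]
finger_gap: 85.2
```

Run:
```python
from h import *
print(applied([-0.0687,-0.175,0.3463,0.875,0,0]));print(want([575,130,300],down(-2.5)),sense()['tool_pos'])
```

```text
(array([173.66215388, 162.38882468, 299.992     ]), array([[ 1.66533454e-16,  8.06667271e-01, -5.91005849e-01],
       [ 0.00000000e+00, -5.91005849e-01, -8.06667271e-01],
       [-1.00000000e+00,  1.13772170e-16, -4.96319733e-17]]))
[-0.      0.3429 -0.2111 -0.5887 -0.     -0.    ] [497.28329119 230.9545955  300.3326715 ]
```

Run:
```python
from h import *
save([260.311,540.596,231.292],down(64.282))
print(applied([-0.0687,-0.175,0.3463,0.875,0,0]));print(want([575,130,300],down(-2.5)),sense()['tool_pos'])
```

```text
(array([496.36690251, 232.65720593, 299.992     ]), array([[ 0.        ,  0.96966676,  0.24443071],
       [ 0.        ,  0.24443071, -0.96966676],
       [-1.        ,  0.        ,  0.        ]]))
[-0.      0.0512  0.1188  0.2906  0.      0.    ] [497.28329119 230.9545955  300.3326715 ]
```

drive_tool --pt "0 0 0.013 0.03 0.073 0 0" --pt "0 0 0.026 0.06 0.146 0 0" --pt "0 0 0.039 0.09 0.219 0 0" --pt "0 0 0.0512 0.1188 0.2906 0 0" --pt "0 0 0.0512 0.1188 0.2906 0 0" --pt "0 0 0.0512 0.1188 0.2906 0 0" --pt "0 0 0.0512 0.1188 0.2906 0 0" --pt "0 0 0.0512 0.1188 0.2906 0 0" --pt "0 0 0.0512 0.1188 0.2906 0 0" --pt "0 0 0.0512 0.1188 0.2906 0 0"

```text
time: 2.17
tool_pos: [574.7, 131.0, 300.3]
tcp_rot: [110.3, 90.0, 17.9]
ft_force: [0.6, 0.4, -0.0]
finger_gap: 85.1
```

Run:
```python
from h import *
print(applied([0,0.0512,0.1188,.2906,0,0])[0]);st=sense();print(st['tool_pos'],st['ft_force'])
w=snapshot('wrist');cv2.imwrite('pics/w1.png',w['frame'])
```

```text
[575.05220896 129.97564699 299.992     ]
[574.65695953 131.01746949 300.26161414] [ 0.64680334  0.38648181 -0.0073766 ]
```

View pics/w1.png

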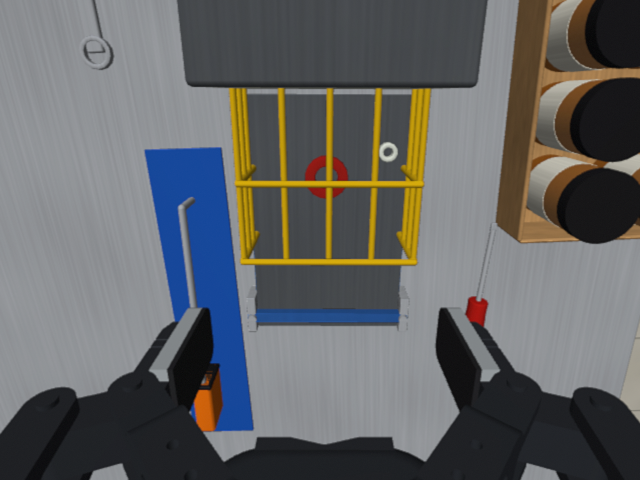

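Run:
```python
from h import *
w=snapshot('wrist');t=snapshot('top');s=snapshot('side')
hsv=cv2.cvtColor(w['frame'],cv2.COLOR_BGR2HSV);m=cv2.inRange(hsv,(0,150,60),(6,255,255))|cv2.inRange(hsv,(174,150,60),(180,255,255))
q=np.zeros_like(m);q[145:205,295:360]=m[145:205,295:360]
h=cv2.convexHull(cv2.findNonZero(q));e=cv2.fitEllipse(h);print(e,cv2.boundingRect(h))
for z in(32,37,40):print('collar',ray(w,e[0],z).round(1))
print('collar tri wt',tri([(w,e[0]),(t,(248.3,229.8))]), 'wts',tri([(w,e[0]),(t,(248.3,229.8)),(s,(383.5,313.9))]))
print('nut',ray(w,(388,152),37).round(1))
for z in (22,30):
 print('bed L/R at lip',ray(w,(257,308),z+0).round(1),ray(w,(399,308),z).round(1))
print('lip top edges',ray(w,(257,309),40).round(1),ray(w,(399,309),40).round(1),ray(w,(257,325),40).round(1),ray(w,(399,325),40).round(1))
print('mouth wire',ray(w,(246,262),102).round(1),ray(w,(414,262),102).round(1))
print('rod',ray(w,(181,206),40).round(1),ray(w,(193,307),40).round(1))
print('mat',[ray(w,p,4).round(1) for p in [(146,150),(221,149),(253,430)]])
print('toe tri',tri([(w,(181,206)),(t,(190+243/3.8,170+438/3.7)),]))
cv2.imwrite('pics/w1c.png',cv2.resize(w['frame'][80:340,140:440],None,fx=2.6,fy=2.3,interpolation=cv2.INTER_CUBIC))
```

```text
((325.94671630859375, 176.54600524902344), (42.20928955078125, 42.40608215332031), 109.91304016113281) (305, 156, 43, 42)
collar [576.9 130.9  32. ]
collar [576.9 131.9  37. ]
collar [576.9 132.5  40. ]
collar tri wt [577.17870348 128.82550374  23.03964024] wts [576.16972718 130.03385952  26.8323624 ]
nut [641.3 154.5  37. ]
bed L/R at lip [486.4 -29.2  22. ] [658.8 -36.5  22. ]
bed L/R at lip [488.2 -24.5  30. ] [657.3 -31.7  30. ]
lip top edges [490.2 -20.1  40. ] [655.4 -27.1  40. ] [488.1 -41.5  40. ] [655.9 -48.7  40. ]
mouth wire [498.4  66.9 102. ] [656.9  60.1 102. ]
rod [421.9 107.5  40. ] [416.1 -14.3  40. ]
mat [array([379.6, 163.2,   4. ]), array([462.5, 160.8,   4. ]), array([ 457.1, -237.5,    4. ])]
toe tri [422.01929906 107.3837771   40.13736172]
```

View pics/w1c.png

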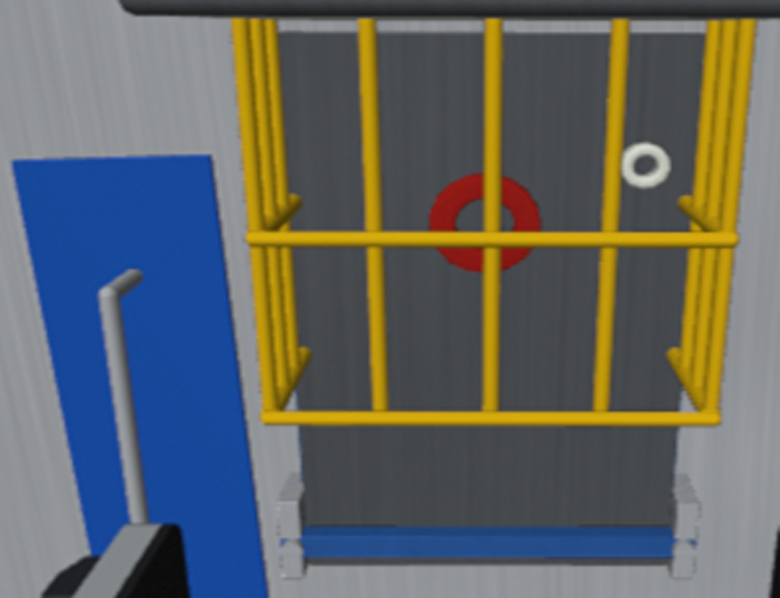

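Run:
```python
from h import *
print(want([410,-155.5,110],down(-2.6)))
print(want([410,-155.5,12],down(-2.6)))
```

```text
[ 0.19   -0.1524  0.2924  0.0017  0.      0.    ]
[ 0.288  -0.1524  0.2924  0.0017  0.      0.    ]
```

drive_tool --pt "0 0.01 -0.016 0.031 0 0 0" --pt "0 0.025 -0.032 0.062 0 0 0" --pt "0 0.044 -0.048 0.093 0 0 0" --pt "0 0.065 -0.064 0.124 0 0 0" --pt "0 0.086 -0.08 0.155 0 0 0" --pt "0 0.107 -0.096 0.186 0 0 0" --pt "0 0.128 -0.112 0.217 0 0 0" --pt "0 0.15 -0.128 0.248 0 0 0" --pt "0 0.172 -0.143 0.275 0 0 0" --pt "0 0.19 -0.1524 0.2924 0.0017 0 0"

```text
time: 3.2
tool_pos: [408.1, -157.2, 108.6]
tcp_rot: [-57.4, 89.9, -150.0]
ft_force: [0.5, -0.5, -0.5]
finger_gap: 85.5
```

Run:
```python
from h import *
print(applied([0.19,-0.1524,0.2924,.0017,0,0])[0]);st=sense();print(st['tool_pos'],st['ft_force'])
w=snapshot('wrist');cv2.imwrite('pics/w2.png',w['frame']);print(sense()['tool_pos'])
```

```text
[ 410.03318261 -155.49281176  109.992     ]
[ 408.11009642 -157.22399803  108.59062025] [ 0.46873512 -0.54819126 -0.53631416]
[ 405.28369812 -157.95476541  105.01177804]
```

View pics/w2.png

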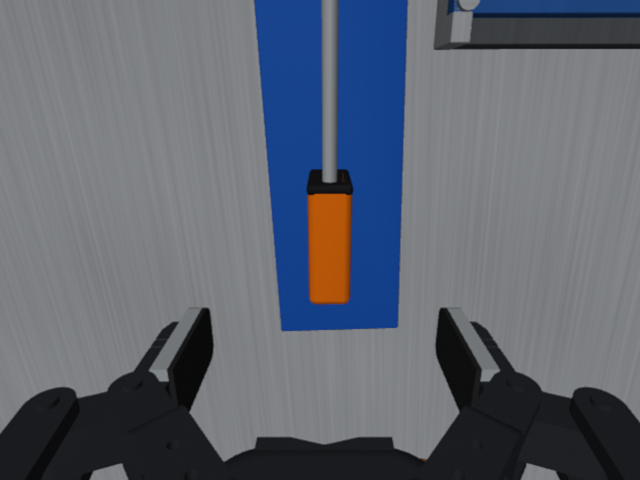

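Run:
```python
from h import *
print(sense()['tool_pos'])
w=snapshot('wrist')
o=cv2.inRange(cv2.cvtColor(w['frame'],cv2.COLOR_BGR2HSV),(5,180,120),(20,255,255));o[:, :280]=0;o[:,380:]=0;o[320:]=0
x,y,a,b=cv2.boundingRect(cv2.findNonZero(o));print(x,y,a,b)
r=x+a/2
print(ray(w,(r,y+b),50),ray(w,(r,y),50),ray(w,(r,y+b),4),ray(w,(329,160),44),ray(w,(329,2),44))
print(ray(w,(x,y+b-10),50),ray(w,(x+a,y+b-10),50),sense()['tool_pos'])
```

```text
[ 405.28369812 -157.95476541  105.01177804]
314 170 43 135
[ 410.37253986 -188.57504185   50.        ] [ 413.37667819 -111.02657823   50.        ] [ 410.27000196 -215.19463572    4.        ] [ 410.29387069 -106.79507475   44.        ] [413.47870785 -34.6279722   44.        ]
[ 398.46530516 -181.62388935   50.        ] [ 422.76592443 -182.70052349   50.        ] [ 406.54746058 -156.40883464  106.69415202]
```

Run:
```python
from h import *
print(want([410.5,-154,12]),sense()['tool_pos'])
```

```text
[ 0.098   0.0004 -0.0015  0.      0.      0.    ] [ 406.54746058 -156.40883464  106.69415202]
```

drive_tool --pt "0 0.01 0.0004 -0.0015 0 0 0" --pt "0 0.022 0.0004 -0.0015 0 0 0" --pt "0 0.034 0.0004 -0.0015 0 0 0" --pt "0 0.046 0.0004 -0.0015 0 0 0" --pt "0 0.058 0.0004 -0.0015 0 0 0" --pt "0 0.07 0.0004 -0.0015 0 0 0" --pt "0 0.08 0.0004 -0.0015 0 0 0" --pt "0 0.09 0.0004 -0.0015 0 0 0" --pt "0 0.096 0.0004 -0.0015 0 0 0" --pt "0 0.098 0.0004 -0.0015 0 0 0"

```text
time: 4.13
tool_pos: [410.3, -153.3, 11.0]
tcp_rot: [-120.0, 89.9, 147.4]
ft_force: [0.7, 0.4, -0.8]
finger_gap: 85.5
```

Run:
```python
from h import *
print(applied([0.098,0.0004,-0.0015,0,0,0])[0]);st=sense();print(st['tool_pos'],st['ft_force'])
for n in ['side','top']:
  s=snapshot(n);cv2.imwrite(f'pics/{n}2.png',s['frame'][180:330,250:420] if n=='top' else s['frame'][170:300,280:440])
```

```text
[ 410.50079887 -154.01249591   11.992     ]
[ 410.30429096 -153.32712678   11.019459  ] [ 0.65449396  0.39677436 -0.8375259 ]
```

View pics/side2.png

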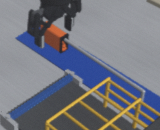

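Fingers straddle the handle (crop ~ (55,45)). Close with a firm grip.

drive_tool --pt "60 0 0 0 0 0 0" --pt "110 0 0 0 0 0 0" --pt "150 0 0 0 0 0 0" --pt "200 0 0 0 0 0 0" --pt "230 0 0 0 0 0 0" --pt "255 0 0 0 0 0 0" --pt "255 0 0 0 0 0 0" --pt "255 0 0 0 0 0 0" --pt "255 0 0 0 0 0 0" --pt "255 0 0 0 0 0 0" --squeeze 90

```text
time: 5.07
tool_pos: [411.0, -154.3, 12.5]
tcp_rot: [62.3, 89.9, -30.3]
ft_force: [-0.9, 0.4, 5.3]
finger_gap: 23.6
```

Run:
```python
from h import *
st=sense();print(st)
```

```text
{'time': 5.0667, 'joint_pos': array([-2.72695058e+01, -4.29560547e+00,  1.21633412e+02, -3.14346735e-03,
        6.26093443e+01, -2.46708309e+01]), 'qd': array([-0.02847393, -0.02360163,  0.03364565, -0.00581112, -0.05039567,
        0.03225847]), 'joint_efforts': array([ 6.18384616e-02, -3.60516715e+01, -4.00054157e+01,  7.18336366e-02,
       -2.59746294e-01, -7.28001818e-03]), 'tool_pos': array([ 410.98895221, -154.26848124,   12.5020496 ]), 'tcp_rot': array([ 62.30466574,  89.94707681, -30.29256425]), 'ft_force': array([-0.92777299,  0.44046337,  5.33131792]), 'wrist_torque': array([0.01307743, 0.12109276, 0.01085559]), 'finger_gap': 23.596394113358592}
```

drive_tool --pt "255 -0.003 0 0 0 0 0" --pt "255 -0.01 0 0 0 0 0" --pt "255 -0.025 0 0 0 0 0" --pt "255 -0.04 0 0 0 0 0" --pt "255 -0.055 0 0.005 0 0 0" --pt "255 -0.065 0 0.02 0 0 0" --pt "255 -0.072 0 0.04 0 0 0" --pt "255 -0.078 0 0.06 0 0 0" --pt "255 -0.08 0 0.075 0 0 0" --pt "255 -0.08 0 0.085 0 0 0"

```text
time: 5.9
tool_pos: [406.7, -240.4, 92.9]
tcp_rot: [40.2, 89.9, -52.5]
ft_force: [0.4, 0.6, -2.5]
finger_gap: 23.3
```

drive_tool --pt "255 0 0.015 0 0 0 0" --pt "255 0 0.035 0 0 0 0" --pt "255 0 0.06 0 0 0 0" --pt "255 0 0.085 0 0 0 0" --pt "255 0 0.11 0 0 0 0" --pt "255 0 0.13 0 0 0 0" --pt "255 0 0.142 0 0 0 0" --pt "255 0 0.15 0 0 0 0" --pt "255 0 0.152 0 0 0 0" --pt "255 0 0.152 0 0 0 0"

```text
time: 6.73
tool_pos: [558.2, -245.4, 91.4]
tcp_rot: [-113.1, 89.9, 154.4]
ft_force: [-0.1, 0.9, -2.7]
finger_gap: 22.9
```

Run:
```python
from h import *
applied([-.08,0,.085,0,0,0]);p,R=applied([0,.152,0,0,0,0]);print(p)
st=sense();print(st['tool_pos'],st['tcp_rot'],st['ft_force'],st['wrist_torque'],st['finger_gap'])
for n in ['side','top','wrist']:
  s=snapshot(n);f=s['frame'];f=f[180:330,200:400] if n=='top' else f[160:370,260:440] if n=='side' else f
  cv2.imwrite(f'pics/{n}3.png',cv2.resize(f,None,fx=(1 if n=='wrist' else 4 if n=='top' else 2.8),fy=(1 if n=='wrist' else 4 if n=='top' else 2.8),interpolation=cv2.INTER_CUBIC))
print(sense()['tool_pos'])
```

```text
[ 558.48949149 -245.81852434   91.992     ]
[ 558.15513298 -245.39099474   91.36320826] [-113.0604671    89.91657219  154.36913706] [-0.14897073  0.93577496 -2.67878719] [-0.03834342  0.01258589  0.02174458] 22.90105476427163
[ 557.58722752 -245.7119717    91.71860637]
```

View pics/side3.png

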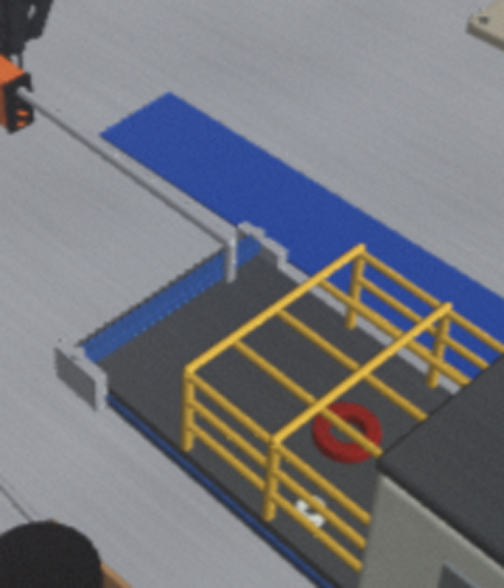

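View pics/top3.png

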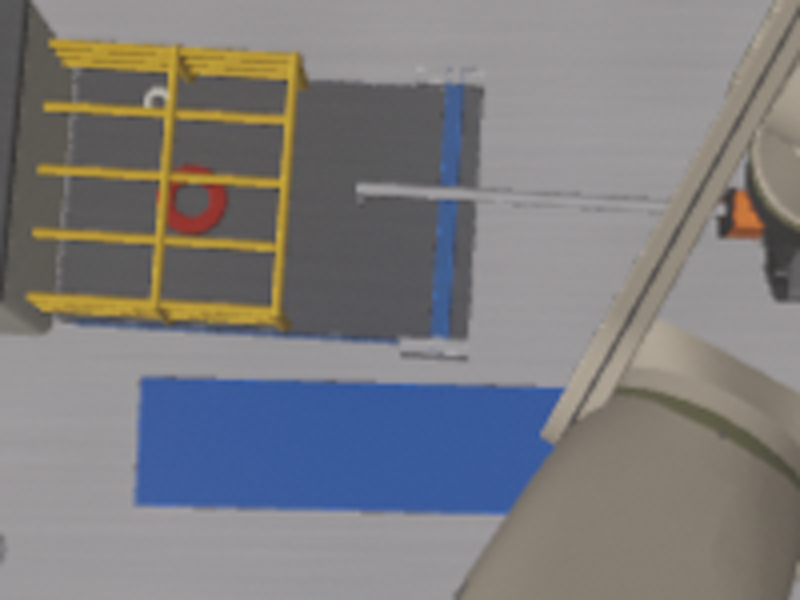

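View pics/wrist3.png

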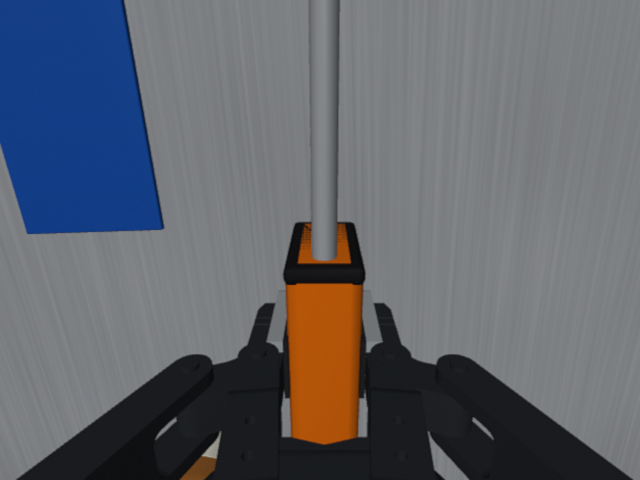

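Run:
```python
from h import *
s=snapshot('side');t=snapshot('top')
P=tri([(s,(343.0,246)),(t,(289.4,227.3))]);print(P, ray(t,(289.4,227.3),126), ray(s,(342.6,259.5),83.5))
print(ray(t,(200+(650)/4,180+207/4),124)) # rod near handle
p,R=load();print(p,sense()['tool_pos'],P-p)
print(ray(t,(248.3,229.8),35))
```

```text
[567.46412885  17.16078911 119.62562237] [566.74318943  16.26966486 126.        ] [566.23386069  17.92397601  83.5       ]
[ 558.88937859 -163.66843383  124.        ]
[ 558.48949149 -245.81852434   91.992     ] [ 557.86361883 -245.84265757   92.04138419] [  8.97463736 262.97931345  27.63362237]
[575.35623806 127.23909562  35.        ]
```

drive_tool --pt "255 0.004 0.001 0 0 0 0" --pt "255 0.012 0.002 0 0 0 0" --pt "255 0.021 0.003 0 0 0 0" --pt "255 0.03 0.0042 -0.002 0 0 0" --pt "255 0.036 0.0042 -0.006 0 0 0" --pt "255 0.039 0.0042 -0.012 0 0 0" --pt "255 0.0395 0.0042 -0.02 0 0 0" --pt "255 0.0395 0.0042 -0.027 0 0 0" --pt "255 0.0395 0.0042 -0.03 0 0 0" --pt "255 0.0395 0.0042 -0.03 0 0 0"

```text
time: 7.82
tool_pos: [564.6, -215.0, 53.1]
tcp_rot: [79.9, 90.0, -12.6]
ft_force: [-0.6, -0.5, -3.5]
finger_gap: 22.8
```

drive_tool --pt "255 0 0 -0.005 0 0 0" --pt "255 0 0 -0.014 0 0 0" --pt "255 0 0 -0.025 0 0 0" --pt "255 0 0 -0.037 0 0 0" --pt "255 0 0 -0.049 0 0 0" --pt "255 0 0 -0.061 0 0 0" --pt "255 0 0 -0.071 0 0 0" --pt "255 0 0 -0.079 0 0 0" --pt "255 0 0 -0.084 0 0 0" --pt "255 0 0 -0.0855 0 0 0"

```text
time: 8.65
tool_pos: [568.0, -129.5, 52.5]
tcp_rot: [-144.6, 90.0, 122.9]
ft_force: [-0.1, 0.1, -2.1]
finger_gap: 23.3
```

Run:
```python
from h import *
applied([.0395,.0042,-.03,0,0,0]);p,R=applied([0,0,-.0855,0,0,0]);print(p)
st=sense();print(st['tool_pos'],st['tcp_rot'],st['ft_force'],st['wrist_torque'],st['finger_gap'])
for n in ['side','top']:
  s=snapshot(n);f=s['frame'];f=f[190:270,200:300] if n=='top' else f[240:360,320:440]
  k=7 if n=='top' else 5
  cv2.imwrite(f'pics/{n}4.png',cv2.resize(f,None,fx=k,fy=k,interpolation=cv2.INTER_CUBIC))
print(sense()['tool_pos'])
```

```text
[ 567.92331321 -130.62784326   52.492     ]
[ 568.01981834 -129.51888684   52.47999887] [-144.59817024   89.99202581  122.86223232] [-0.07150261  0.10961959 -2.06938065] [-0.09052336 -0.02318704 -0.02209065] 23.304817315500102
[ 568.03343223 -130.42249333   52.51257457]
```

View pics/side4.png

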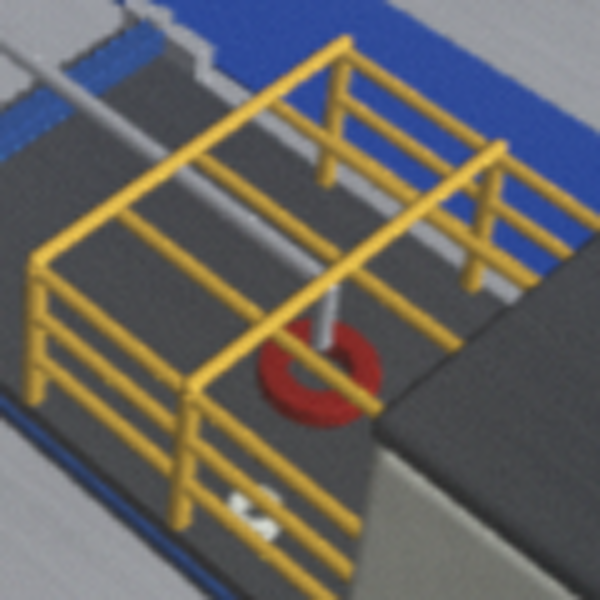

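View pics/top4.png

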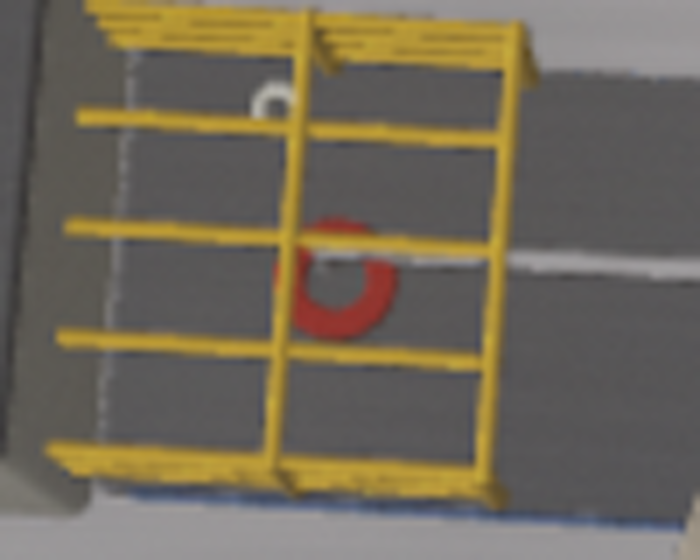

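Run:
```python
from h import *
t=snapshot('top');s=snapshot('side')
g=lambda x,y,z:ray(t,(200+(x+.5)/7-.5,190+(y+.5)/7-.5),z).round(1)
print('tip(rod axis z80)',g(312,252,82),'rod', g(600,266,82),'toe bottom',g(321,265,44),'collar',g(336.5,279,35),g(337,279,32))
h=lambda x,y,z:ray(s,(320+(x+.5)/5-.5,240+(y+.5)/5-.5),z).round(1)
print('side toe bottom',h(322,346,45),'collar top',h(320,366,34),h(320,366,37))
# expected
p=sense()['tool_pos'];print(p+np.array([260*np.sin(np.radians(2.6)),260*np.cos(np.radians(2.6)),-8.5]))
for P in ([577.5,131,34],[577.5,131,39]): print((proj(s,P)-[320,240])*5,(proj(t,P)-[200,190])*7)
```

```text
tip(rod axis z80) [577.6 132.6  82. ] rod [574.1  28.5  82. ] toe bottom [579.9 133.8  44. ] collar [576.3 129.   35. ] [576.9 129.2  32. ]
side toe bottom [577.4 133.1  45. ] collar top [577.6 133.7  34. ] [579.6 135.   37. ]
[579.79688858 128.72177074  44.03689431]
[312.42234649 359.88446778] [328.49418825 273.27795052]
[313.69228203 351.32790988] [326.96716144 270.84522197]
```

drive_tool --pt "255 0.0 -0.0015 0 0 0 0" --pt "255 0.001 -0.0015 0 0 0 0" --pt "255 0.002 -0.0015 0 0 0 0" --pt "255 0.003 -0.0015 0 0 0 0" --pt "255 0.004 -0.0015 0 0 0 0" --pt "255 0.005 -0.0015 0 0 0 0" --pt "255 0.005 -0.0015 0 0 0 0" --pt "255 0.005 -0.0015 0 0 0 0" --pt "255 0.005 -0.0015 0 0 0 0" --pt "255 0.005 -0.0015 0 0 0 0"

```text
time: 9.68
tool_pos: [566.5, -130.5, 47.6]
tcp_rot: [74.3, 90.0, -18.3]
ft_force: [0.6, -0.2, -3.2]
finger_gap: 23.1
```

drive_tool --pt "255 0.0005 0 0 0 0 0" --pt "255 0.001 0 0 0 0 0" --pt "255 0.0015 0 0 0 0 0" --pt "255 0.0015 0 0 0 0 0" --pt "255 0.0015 0 0 0 0 0" --pt "255 0.0015 0 0 0 0 0" --pt "255 0.0015 0 0 0 0 0" --pt "255 0.0015 0 0 0 0 0" --pt "255 0.0015 0 0 0 0 0" --pt "255 0.0015 0 0 0 0 0"

```text
time: 10.52
tool_pos: [566.5, -130.5, 46.0]
tcp_rot: [81.5, 90.0, -11.1]
ft_force: [0.3, 0.8, -3.1]
finger_gap: 22.9
```

```bash
cat >> h.py <<'E'
def favg(n=6):
    F=[];P=[];T=[]
    for i in range(n):
        st=sense();F.append(st['ft_force']);P.append(st['tool_pos']);T.append(st['wrist_torque']);snapshot('top')
    print('F',np.mean(F,0).round(2),'sd',np.std(F,0).round(2),'P',np.mean(P,0).round(2),'T',np.mean(T,0).round(3),st['time'])
E
python3 - <<'E'
from h import *
applied([.005,-.0015,0,0,0,0]);p,R=applied([.0015,0,0,0,0,0]);print(p);favg(4)
s=snapshot('side');cv2.imwrite('pics/s5.png',cv2.resize(s['frame'][280:340,355:415],None,fx=8,fy=8,interpolation=cv2.INTER_CUBIC))
s=snapshot('top');cv2.imwrite('pics/t5.png',cv2.resize(s['frame'][205:255,220:280],None,fx=8,fy=8,interpolation=cv2.INTER_CUBIC))
E
```

```text
[ 566.4248566  -130.55981543   45.992     ]
F [ 0.14 -0.1  -2.82] sd [0.49 0.66 0.4 ] P [ 566.5  -130.54   46.02] T [-0.041 -0.012  0.007] 10.6667
```

View pics/s5.png

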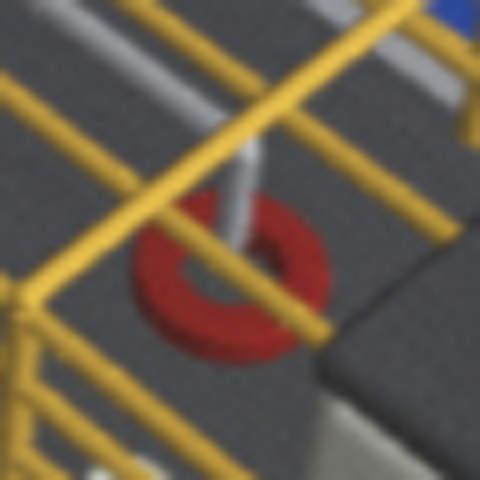

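View pics/t5.png

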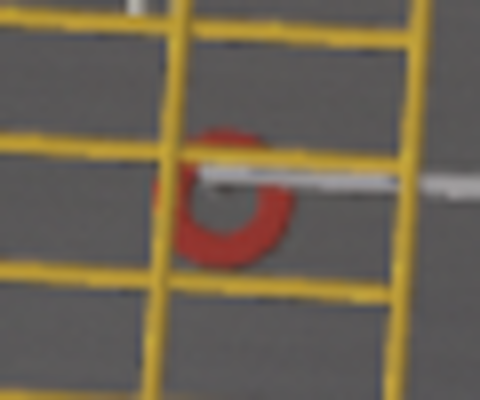

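drive_tool --pt "255 0.0005 0 0 0 0 0" --pt "255 0.001 0 0 0 0 0" --pt "255 0.0015 0 0 0 0 0" --pt "255 0.002 0 0 0 0 0" --pt "255 0.0025 0 0 0 0 0" --pt "255 0.003 0 0 0 0 0" --pt "255 0.0035 0 0 0 0 0" --pt "255 0.0035 0 0 0 0 0" --pt "255 0.0035 0 0 0 0 0" --pt "255 0.0035 0 0 0 0 0"

```text
time: 11.65
tool_pos: [566.5, -130.5, 42.5]
tcp_rot: [2.9, 90.0, -89.7]
ft_force: [-0.3, -0.9, -2.8]
finger_gap: 23.2
```

drive_tool --pt "255 0.0005 0 0 0 0 0" --pt "255 0.001 0 0 0 0 0" --pt "255 0.0015 0 0 0 0 0" --pt "255 0.002 0 0 0 0 0" --pt "255 0.0025 0 0 0 0 0" --pt "255 0.0025 0 0 0 0 0" --pt "255 0.0025 0 0 0 0 0" --pt "255 0.0025 0 0 0 0 0" --pt "255 0.0025 0 0 0 0 0" --pt "255 0.0025 0 0 0 0 0"

```text
time: 12.48
tool_pos: [566.5, -130.5, 40.0]
tcp_rot: [66.0, 90.0, -26.6]
ft_force: [0.2, 0.6, -3.6]
finger_gap: 23.4
```

Run:
```python
from h import *
applied([.0035,0,0,0,0,0]);p,R=applied([.0025,0,0,0,0,0]);print(p);favg(5)
```

```text
[ 566.4248566  -130.55981543   39.992     ]
F [-0.04 -0.15 -2.89] sd [0.34 0.52 0.5 ] P [ 566.49 -130.55   40.03] T [-0.03  -0.006  0.015] 12.6833
```

drive_tool --pt "255 0.0002 0 0 0 0 0" --pt "255 0.0004 0 0 0 0 0" --pt "255 0.0006 0 0 0 0 0" --pt "255 0.0008 0 0 0 0 0" --pt "255 0.001 0 0 0 0 0" --pt "255 0.001 0 0 0 0 0" --pt "255 0.001 0 0 0 0 0" --pt "255 0.001 0 0 0 0 0" --pt "255 0.001 0 0 0 0 0" --pt "255 0.001 0 0 0 0 0"

```text
time: 13.57
tool_pos: [566.5, -130.6, 39.0]
tcp_rot: [76.8, 90.0, -15.8]
ft_force: [0.7, 0.7, -2.9]
finger_gap: 23.2
```

Run:
```python
from h import *
p,R=applied([.001,0,0,0,0,0]);print(p);favg(3)
```

```text
[ 566.4248566  -130.55981543   38.992     ]
F [ 0.38  0.02 -3.31] sd [0.49 0.45 0.36] P [ 566.49 -130.55   39.02] T [-0.047  0.005  0.022] 13.6667
```

drive_tool --pt "255 0.0002 0 0 0 0 0" --pt "255 0.0004 0 0 0 0 0" --pt "255 0.0006 0 0 0 0 0" --pt "255 0.0008 0 0 0 0 0" --pt "255 0.001 0 0 0 0 0" --pt "255 0.001 0 0 0 0 0" --pt "255 0.001 0 0 0 0 0" --pt "255 0.001 0 0 0 0 0" --pt "255 0.001 0 0 0 0 0" --pt "255 0.001 0 0 0 0 0"

```text
time: 14.55
tool_pos: [566.5, -130.6, 38.0]
tcp_rot: [45.2, 90.0, -47.4]
ft_force: [0.9, -0.1, -2.9]
finger_gap: 23.1
```

Run:
```python
from h import *
p,R=applied([.001,0,0,0,0,0]);print(p);favg(3)
```

```text
[ 566.4248566  -130.55981543   37.992     ]
F [ 0.24 -0.41 -3.21] sd [0.55 0.2  0.31] P [ 566.48 -130.54   38.01] T [0.006 0.028 0.008] 14.65
```

drive_tool --pt "255 0.0002 0 0 0 0 0" --pt "255 0.0004 0 0 0 0 0" --pt "255 0.0006 0 0 0 0 0" --pt "255 0.0008 0 0 0 0 0" --pt "255 0.001 0 0 0 0 0" --pt "255 0.001 0 0 0 0 0" --pt "255 0.001 0 0 0 0 0" --pt "255 0.001 0 0 0 0 0" --pt "255 0.001 0 0 0 0 0" --pt "255 0.001 0 0 0 0 0"

```text
time: 15.53
tool_pos: [566.5, -130.5, 37.0]
tcp_rot: [99.9, 90.0, 7.3]
ft_force: [-0.5, -0.3, -2.7]
finger_gap: 23.0
```

Run:
```python
from h import *
p,R=applied([.001,0,0,0,0,0]);print(p);favg(2)
```

```text
[ 566.4248566  -130.55981543   36.992     ]
F [-0.34  0.12 -2.69] sd [0.2  0.37 0.05] P [ 566.47 -130.54   37.01] T [-0.047  0.003 -0.021] 15.5833
```

drive_tool --pt "255 0.0002 0 0 0 0 0" --pt "255 0.0004 0 0 0 0 0" --pt "255 0.0006 0 0 0 0 0" --pt "255 0.0008 0 0 0 0 0" --pt "255 0.001 0 0 0 0 0" --pt "255 0.001 0 0 0 0 0" --pt "255 0.001 0 0 0 0 0" --pt "255 0.001 0 0 0 0 0" --pt "255 0.001 0 0 0 0 0" --pt "255 0.001 0 0 0 0 0"

```text
time: 16.47
tool_pos: [566.5, -130.5, 36.0]
tcp_rot: [27.9, 90.0, -64.7]
ft_force: [-0.2, -0.8, -2.0]
finger_gap: 22.7
```

Run:
```python
from h import *
p,R=applied([.001,0,0,0,0,0]);print(p);favg(2)
```

```text
[ 566.4248566  -130.55981543   35.992     ]
F [ 0.24 -0.39 -2.68] sd [0.42 0.44 0.65] P [ 566.48 -130.54   36.01] T [-0.006 -0.004 -0.008] 16.5167
```

Toe is about 27.5 mm by dead reckoning; still free. Continue.

drive_tool --pt "255 0.0002 0 0 0 0 0" --pt "255 0.0004 0 0 0 0 0" --pt "255 0.0006 0 0 0 0 0" --pt "255 0.0008 0 0 0 0 0" --pt "255 0.001 0 0 0 0 0" --pt "255 0.001 0 0 0 0 0" --pt "255 0.001 0 0 0 0 0" --pt "255 0.001 0 0 0 0 0" --pt "255 0.001 0 0 0 0 0" --pt "255 0.001 0 0 0 0 0"

```text
time: 17.4
tool_pos: [566.5, -130.5, 35.0]
tcp_rot: [74.4, 90.0, -18.2]
ft_force: [-0.0, -0.1, -3.3]
finger_gap: 23.0
```

Run:
```python
from h import *
p,R=applied([.001,0,0,0,0,0]);print(p);favg(2)
```

```text
[ 566.4248566  -130.55981543   34.992     ]
F [ 0.6   0.28 -3.11] sd [0.6  0.43 0.23] P [ 566.48 -130.54   35.01] T [-0.076 -0.002  0.001] 17.45
```

drive_tool --pt "255 0.0002 0 0 0 0 0" --pt "255 0.0004 0 0 0 0 0" --pt "255 0.0006 0 0 0 0 0" --pt "255 0.0008 0 0 0 0 0" --pt "255 0.001 0 0 0 0 0" --pt "255 0.001 0 0 0 0 0" --pt "255 0.001 0 0 0 0 0" --pt "255 0.001 0 0 0 0 0" --pt "255 0.001 0 0 0 0 0" --pt "255 0.001 0 0 0 0 0"

```text
time: 18.33
tool_pos: [566.5, -130.6, 34.0]
tcp_rot: [55.0, 90.0, -37.6]
ft_force: [-1.1, 0.0, -3.1]
finger_gap: 23.0
```

Run:
```python
from h import *
p,R=applied([.001,0,0,0,0,0]);print(p);favg(2)
```

```text
[ 566.4248566  -130.55981543   33.992     ]
F [-0.21 -0.19 -3.46] sd [0.85 0.22 0.39] P [ 566.48 -130.55   34.  ] T [-0.011  0.03  -0.009] 18.3833
```

drive_tool --pt "255 0.0002 0 0 0 0 0" --pt "255 0.0004 0 0 0 0 0" --pt "255 0.0006 0 0 0 0 0" --pt "255 0.0008 0 0 0 0 0" --pt "255 0.001 0 0 0 0 0" --pt "255 0.001 0 0 0 0 0" --pt "255 0.001 0 0 0 0 0" --pt "255 0.001 0 0 0 0 0" --pt "255 0.001 0 0 0 0 0" --pt "255 0.001 0 0 0 0 0"

```text
time: 19.27
tool_pos: [566.5, -130.5, 33.0]
tcp_rot: [89.3, 90.0, -3.3]
ft_force: [1.3, -1.4, -2.5]
finger_gap: 22.7
```

Run:
```python
from h import *
p,R=applied([.001,0,0,0,0,0]);print(p);favg(2)
```

```text
[ 566.4248566  -130.55981543   32.992     ]
F [ 0.62 -0.93 -3.09] sd [0.63 0.45 0.6 ] P [ 566.49 -130.53   33.01] T [-0.044  0.034  0.032] 19.3167
```

drive_tool --pt "255 0.0002 0 0 0 0 0" --pt "255 0.0004 0 0 0 0 0" --pt "255 0.0006 0 0 0 0 0" --pt "255 0.0008 0 0 0 0 0" --pt "255 0.001 0 0 0 0 0" --pt "255 0.001 0 0 0 0 0" --pt "255 0.001 0 0 0 0 0" --pt "255 0.001 0 0 0 0 0" --pt "255 0.001 0 0 0 0 0" --pt "255 0.001 0 0 0 0 0"

```text
time: 20.2
tool_pos: [566.5, -130.5, 32.0]
tcp_rot: [-135.1, 90.0, 132.3]
ft_force: [-0.1, -0.2, -3.0]
finger_gap: 23.0
```

Run:
```python
from h import *
p,R=applied([.001,0,0,0,0,0]);print(p);favg(2)
s=snapshot('side');cv2.imwrite('pics/s6.png',cv2.resize(s['frame'][280:340,355:415],None,fx=8,fy=8,interpolation=cv2.INTER_CUBIC))
```

```text
[ 566.4248566  -130.55981543   31.992     ]
F [-0.32 -0.13 -2.77] sd [0.22 0.03 0.21] P [ 566.47 -130.54   32.01] T [-0.05   0.011 -0.05 ] 20.25
```

View pics/s6.png

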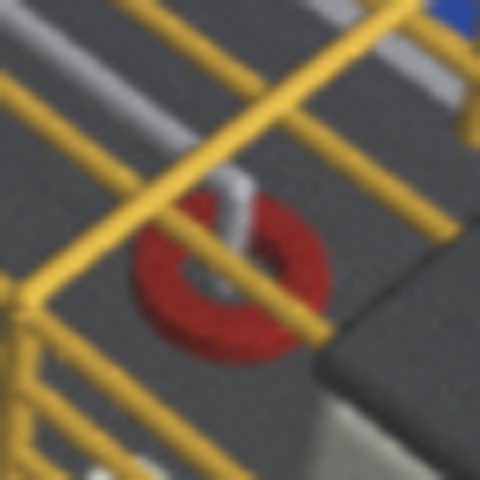

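drive_tool --pt "255 0.0002 0 0 0 0 0" --pt "255 0.0004 0 0 0 0 0" --pt "255 0.0006 0 0 0 0 0" --pt "255 0.0008 0 0 0 0 0" --pt "255 0.001 0 0 0 0 0" --pt "255 0.001 0 0 0 0 0" --pt "255 0.001 0 0 0 0 0" --pt "255 0.001 0 0 0 0 0" --pt "255 0.001 0 0 0 0 0" --pt "255 0.001 0 0 0 0 0"

```text
time: 21.18
tool_pos: [566.5, -130.5, 31.0]
tcp_rot: [-7.0, 90.0, -99.6]
ft_force: [-0.4, -0.4, -2.7]
finger_gap: 23.0
```

Run:
```python
from h import *
p,R=applied([.001,0,0,0,0,0]);print(p);favg(3)
```

```text
[ 566.4248566  -130.55981543   30.992     ]
F [-0.03 -0.16 -2.31] sd [0.34 0.34 0.32] P [ 566.48 -130.54   31.02] T [-0.002  0.013  0.005] 21.2833
```

drive_tool --pt "255 0.0002 0 0 0 0 0" --pt "255 0.0004 0 0 0 0 0" --pt "255 0.0006 0 0 0 0 0" --pt "255 0.0008 0 0 0 0 0" --pt "255 0.0008 0 0 0 0 0" --pt "255 0.0008 0 0 0 0 0" --pt "255 0.0008 0 0 0 0 0" --pt "255 0.0008 0 0 0 0 0" --pt "255 0.0008 0 0 0 0 0" --pt "255 0.0008 0 0 0 0 0"

```text
time: 22.17
tool_pos: [566.5, -130.6, 30.2]
tcp_rot: [71.4, 90.0, -21.2]
ft_force: [-1.1, -0.8, -1.5]
finger_gap: 23.2
```

Run:
```python
from h import *
p,R=applied([.0008,0,0,0,0,0]);print(p);favg(3)
```

```text
[ 566.4248566  -130.55981543   30.192     ]
F [-0.27 -0.56 -1.58] sd [0.59 0.13 0.13] P [ 566.5  -130.57   30.23] T [0.168 0.022 0.02 ] 22.2667
```

drive_tool --pt "255 0.0001 0 0 0 0 0" --pt "255 0.0002 0 0 0 0 0" --pt "255 0.0003 0 0 0 0 0" --pt "255 0.0004 0 0 0 0 0" --pt "255 0.0004 0 0 0 0 0" --pt "255 0.0004 0 0 0 0 0" --pt "255 0.0004 0 0 0 0 0" --pt "255 0.0004 0 0 0 0 0" --pt "255 0.0004 0 0 0 0 0" --pt "255 0.0004 0 0 0 0 0"

```text
time: 23.15
tool_pos: [566.5, -130.6, 29.8]
tcp_rot: [57.5, 90.0, -35.1]
ft_force: [0.4, -0.6, -1.5]
finger_gap: 23.3
```

Run:
```python
from h import *
p,R=applied([.0004,0,0,0,0,0]);print(p);favg(5)
```

```text
[ 566.4248566  -130.55981543   29.792     ]
F [ 0.31 -0.9  -1.4 ] sd [0.36 0.23 0.35] P [ 566.51 -130.56   29.83] T [0.216 0.006 0.033] 23.35
```

drive_tool --pt "255 0.0001 0 0 0 0 0" --pt "255 0.0002 0 0 0 0 0" --pt "255 0.0003 0 0 0 0 0" --pt "255 0.0004 0 0 0 0 0" --pt "255 0.0005 0 0 0 0 0" --pt "255 0.0005 0 0 0 0 0" --pt "255 0.0005 0 0 0 0 0" --pt "255 0.0005 0 0 0 0 0" --pt "255 0.0005 0 0 0 0 0" --pt "255 0.0005 0 0 0 0 0"

```text
time: 24.23
tool_pos: [566.5, -130.6, 29.3]
tcp_rot: [66.7, 90.0, -25.9]
ft_force: [-0.7, -1.6, -0.3]
finger_gap: 23.3
```

Run:
```python
from h import *
p,R=applied([.0005,0,0,0,0,0]);print(p);favg(5)
```

```text
[ 566.4248566  -130.55981543   29.292     ]
F [-0.09 -1.69 -0.32] sd [0.64 0.43 0.4 ] P [ 566.5  -130.56   29.31] T [0.287 0.01  0.025] 24.4333
```

drive_tool --pt "255 -0.0005 0 0 0 0 0" --pt "255 -0.001 0 0 0 0 0" --pt "255 -0.0013 0 0.0015 0 0 0" --pt "255 -0.0013 0 0.003 0 0 0" --pt "255 -0.0013 0 0.0045 0 0 0" --pt "255 -0.0013 0 0.006 0 0 0" --pt "255 -0.0013 0 0.0075 0 0 0" --pt "255 -0.0013 0 0.009 0 0 0" --pt "255 -0.0013 0 0.0105 0 0 0" --pt "255 -0.0013 0 0.012 0 0 0"

```text
time: 25.32
tool_pos: [565.9, -142.6, 30.5]
tcp_rot: [-135.4, 90.0, 132.0]
ft_force: [0.5, 0.7, -2.5]
finger_gap: 23.4
```

Run:
```python
from h import *
p,R=applied([-.0013,0,.012,0,0,0]);print(p);favg(3)
s=snapshot('side');cv2.imwrite('pics/s7.png',cv2.resize(s['frame'][270:340,345:415],None,fx=7,fy=7,interpolation=cv2.INTER_CUBIC))
```

```text
[ 565.88063393 -142.54746831   30.592     ]
F [-0.12  0.02 -2.22] sd [0.66 0.62 0.24] P [ 565.86 -142.81   30.55] T [0.203 0.018 0.022] 25.4167
```

View pics/s7.png

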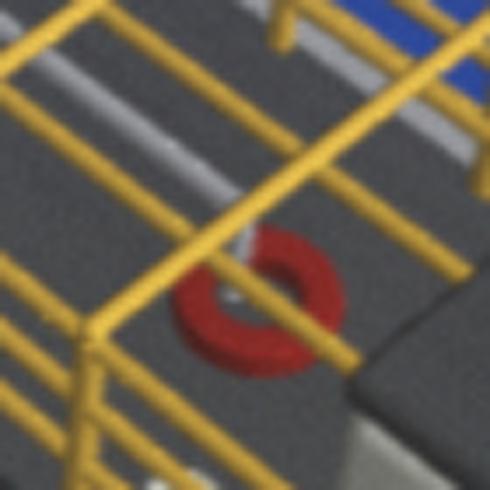

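drive_tool --pt "255 0 0 0.002 0 0 0" --pt "255 0 0 0.005 0 0 0" --pt "255 0 0 0.009 0 0 0" --pt "255 0 0 0.014 0 0 0" --pt "255 0 0 0.019 0 0 0" --pt "255 0 0 0.024 0 0 0" --pt "255 0 0 0.029 0 0 0" --pt "255 0 0 0.034 0 0 0" --pt "255 0 0 0.038 0 0 0" --pt "255 0 0 0.04 0 0 0"

```text
time: 26.35
tool_pos: [564.1, -183.3, 30.6]
tcp_rot: [10.5, 90.0, -82.1]
ft_force: [0.5, 1.3, -1.9]
finger_gap: 23.4
```

Run:
```python
from h import *
p,R=applied([0,0,.04,0,0,0]);print(p);favg(3)
s=snapshot('side');cv2.imwrite('pics/s8.png',cv2.resize(s['frame'][240:340,315:415],None,fx=5,fy=5,interpolation=cv2.INTER_CUBIC))
```

```text
[ 564.06655836 -182.50631126   30.592     ]
F [-0.12 -0.38 -1.89] sd [0.71 1.17 0.04] P [ 564.08 -183.29   30.65] T [ 0.152 -0.007  0.012] 26.45
```

View pics/s8.png

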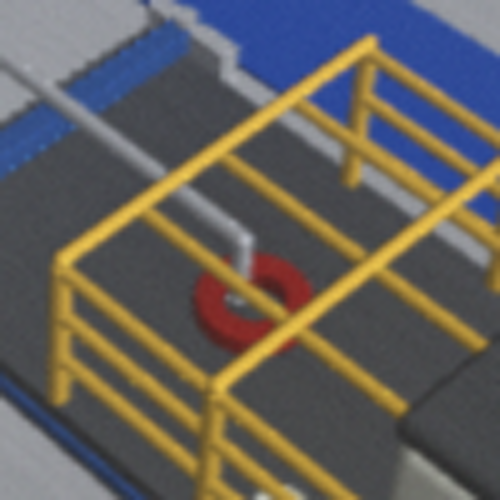

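drive_tool --pt "255 0 0 0.002 0 0 0" --pt "255 0 0 0.005 0 0 0" --pt "255 0 0 0.009 0 0 0" --pt "255 0 0 0.014 0 0 0" --pt "255 0 0 0.019 0 0 0" --pt "255 0 0 0.024 0 0 0" --pt "255 0 0 0.029 0 0 0" --pt "255 0 0 0.034 0 0 0" --pt "255 0 0 0.038 0 0 0" --pt "255 0 0 0.04 0 0 0"

```text
time: 27.38
tool_pos: [562.2, -223.3, 30.6]
tcp_rot: [13.0, 90.0, -79.6]
ft_force: [-0.5, 1.2, -3.0]
finger_gap: 23.3
```

drive_tool --pt "255 0 0 0.002 0 0 0" --pt "255 0 0 0.005 0 0 0" --pt "255 0 0 0.009 0 0 0" --pt "255 0 0 0.014 0 0 0" --pt "255 0 0 0.019 0 0 0" --pt "255 0 0 0.023 0 0 0" --pt "255 0 0 0.027 0 0 0" --pt "255 0 0 0.03 0 0 0" --pt "255 0 0 0.032 0 0 0" --pt "255 0 0 0.033 0 0 0"

```text
time: 28.22
tool_pos: [560.8, -255.8, 30.6]
tcp_rot: [55.2, 90.0, -37.4]
ft_force: [-0.1, 1.1, -1.7]
finger_gap: 22.8
```

Run:
```python
from h import *
applied([0,0,.04,0,0,0]);p,R=applied([0,0,.033,0,0,0]);print(p);favg(3)
s=snapshot('side');cv2.imwrite('pics/s9.png',cv2.resize(s['frame'][220:320,275:375],None,fx=6,fy=6,interpolation=cv2.INTER_CUBIC))
s=snapshot('top');cv2.imwrite('pics/t9.png',cv2.resize(s['frame'][190:270,250:350],None,fx=7,fy=7,interpolation=cv2.INTER_CUBIC))
```

```text
[ 560.75587044 -255.43119964   30.592     ]
F [-0.33  0.62 -2.39] sd [0.36 0.41 0.46] P [ 560.79 -255.78   30.61] T [ 0.151 -0.033  0.018] 28.3167
```

View pics/s9.png

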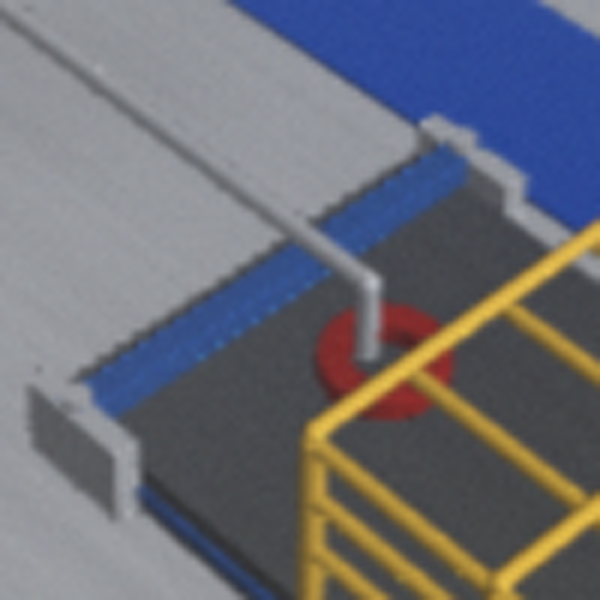

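View pics/t9.png

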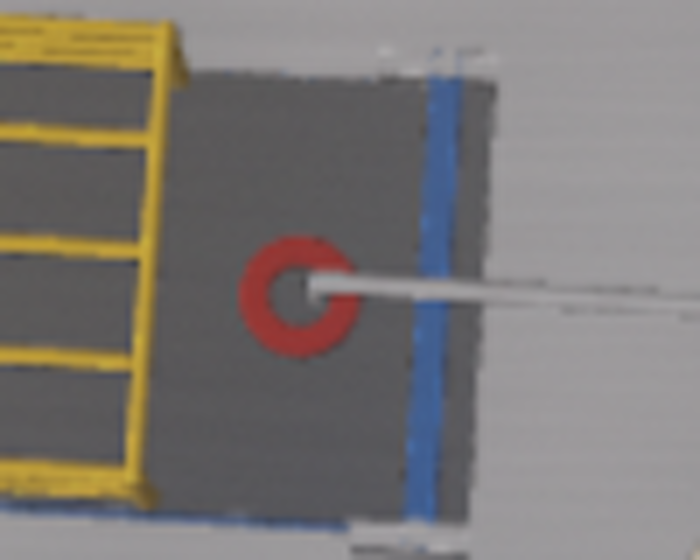

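drive_tool --pt "255 0 0 0.0015 0 0 0" --pt "255 0 0 0.0035 0 0 0" --pt "255 0 0 0.0055 0 0 0" --pt "255 0 0 0.0075 0 0 0" --pt "255 0 0 0.0095 0 0 0" --pt "255 0 0 0.0115 0 0 0" --pt "255 0 0 0.013 0 0 0" --pt "255 0 0 0.014 0 0 0" --pt "255 0 0 0.015 0 0 0" --pt "255 0 0 0.015 0 0 0"

```text
time: 29.3
tool_pos: [560.1, -270.7, 30.6]
tcp_rot: [5.8, 90.0, -86.8]
ft_force: [-0.8, 0.3, -1.5]
finger_gap: 23.2
```

Run:
```python
from h import *
p,R=applied([0,0,.015,0,0,0]);print(p);favg(3)
s=snapshot('top');cv2.imwrite('pics/t10.png',cv2.resize(s['frame'][200:260,270:330],None,fx=9,fy=9,interpolation=cv2.INTER_CUBIC))
```

```text
[ 560.0755921  -270.41576575   30.592     ]
F [-0.24 -0.32 -1.74] sd [0.42 0.64 0.31] P [ 560.14 -270.66   30.65] T [0.109 0.006 0.018] 29.4
```

View pics/t10.png

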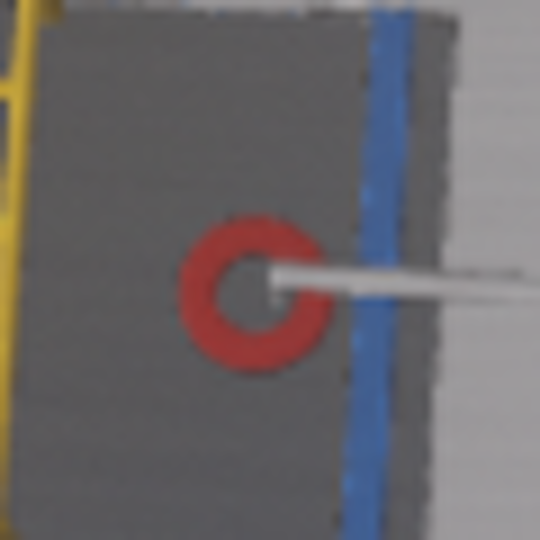

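drive_tool --pt "255 0 0 0.0005 0 0 0" --pt "255 0 0 0.001 0 0 0" --pt "255 0 0 0.0015 0 0 0" --pt "255 0 0 0.002 0 0 0" --pt "255 0 0 0.0025 0 0 0" --pt "255 0 0 0.003 0 0 0" --pt "255 0 0 0.003 0 0 0" --pt "255 0 0 0.003 0 0 0" --pt "255 0 0 0.003 0 0 0" --pt "255 0 0 0.003 0 0 0"

```text
time: 30.33
tool_pos: [560.0, -273.5, 30.6]
tcp_rot: [22.9, 90.0, -69.7]
ft_force: [-1.0, 1.5, -1.8]
finger_gap: 23.0
```

drive_tool --pt "255 0 0 0.0003 0 0 0" --pt "255 0 0 0.0006 0 0 0" --pt "255 0 0 0.0009 0 0 0" --pt "255 0 0 0.0009 0 0 0" --pt "255 0 0 0.0009 0 0 0" --pt "255 0 0 0.0009 0 0 0" --pt "255 0 0 0.0009 0 0 0" --pt "255 0 0 0.0009 0 0 0" --pt "255 0 0 0.0009 0 0 0" --pt "255 0 0 0.0009 0 0 0"

```text
time: 31.17
tool_pos: [560.0, -274.3, 30.6]
tcp_rot: [54.9, 90.0, -37.7]
ft_force: [0.7, -0.1, -2.9]
finger_gap: 23.0
```

Run:
```python
from h import *
applied([0,0,.003,0,0,0]);p,R=applied([0,0,.0009,0,0,0]);print(p);favg(4)
```

```text
[ 559.89871973 -274.31175293   30.592     ]
F [ 0.02  0.16 -2.39] sd [0.46 0.66 0.5 ] P [ 559.96 -274.31   30.6 ] T [0.229 0.    0.027] 31.3167
```

drive_tool --pt "255 0 0 0.0002 0 0 0" --pt "255 0 0 0.0004 0 0 0" --pt "255 0 0 0.0006 0 0 0" --pt "255 0 0 0.0008 0 0 0" --pt "255 0 0 0.0008 0 0 0" --pt "255 0 0 0.0008 0 0 0" --pt "255 0 0 0.0008 0 0 0" --pt "255 0 0 0.0008 0 0 0" --pt "255 0 0 0.0008 0 0 0" --pt "255 0 0 0.0008 0 0 0"

```text
time: 32.2
tool_pos: [559.9, -275.1, 30.6]
tcp_rot: [31.9, 90.0, -60.7]
ft_force: [0.2, 0.6, -2.3]
finger_gap: 23.1
```

Run:
```python
from h import *
p,R=applied([0,0,.0008,0,0,0]);print(p);favg(3)
```

```text
[ 559.86243822 -275.11092979   30.592     ]
F [ 0.16  0.59 -2.5 ] sd [0.13 0.38 0.58] P [ 559.9  -275.11   30.58] T [ 0.236 -0.012 -0.016] 32.3
```

drive_tool --pt "255 0 0 0.0002 0 0 0" --pt "255 0 0 0.0004 0 0 0" --pt "255 0 0 0.0006 0 0 0" --pt "255 0 0 0.0008 0 0 0" --pt "255 0 0 0.0008 0 0 0" --pt "255 0 0 0.0008 0 0 0" --pt "255 0 0 0.0008 0 0 0" --pt "255 0 0 0.0008 0 0 0" --pt "255 0 0 0.0008 0 0 0" --pt "255 0 0 0.0008 0 0 0"

```text
time: 33.18
tool_pos: [559.9, -275.9, 30.6]
tcp_rot: [22.1, 90.0, -70.5]
ft_force: [0.7, 0.8, -1.9]
finger_gap: 22.8
```

Run:
```python
from h import *
p,R=applied([0,0,.0008,0,0,0]);print(p);favg(3)
s=snapshot('top');cv2.imwrite('pics/t11.png',cv2.resize(s['frame'][200:260,270:330],None,fx=9,fy=9,interpolation=cv2.INTER_CUBIC))
```

```text
[ 559.82615671 -275.91010665   30.592     ]
F [ 0.47  0.47 -2.46] sd [0.3  0.57 0.51] P [ 559.89 -275.92   30.62] T [ 0.229 -0.006  0.021] 33.2833
```

View pics/t11.png

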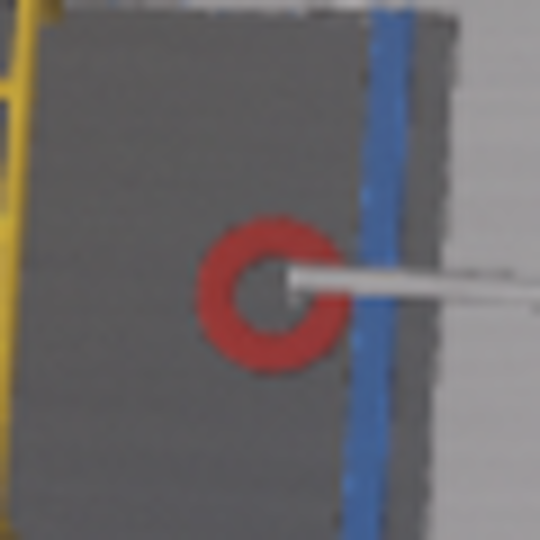

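drive_tool --pt "255 0 0 0.0002 0 0 0" --pt "255 0 0 0.0004 0 0 0" --pt "255 0 0 0.0006 0 0 0" --pt "255 0 0 0.0007 0 0 0" --pt "255 0 0 0.0007 0 0 0" --pt "255 0 0 0.0007 0 0 0" --pt "255 0 0 0.0007 0 0 0" --pt "255 0 0 0.0007 0 0 0" --pt "255 0 0 0.0007 0 0 0" --pt "255 0 0 0.0007 0 0 0"

```text
time: 34.22
tool_pos: [559.8, -276.6, 30.6]
tcp_rot: [-37.8, 90.0, -130.4]
ft_force: [0.1, 1.7, -2.5]
finger_gap: 23.4
```

Run:
```python
from h import *
p,R=applied([0,0,.0007,0,0,0]);print(p);favg(3)
```

```text
[ 559.79441039 -276.6093864    30.592     ]
F [-0.22  0.89 -2.14] sd [0.23 0.55 0.36] P [ 559.85 -276.59   30.6 ] T [ 0.282 -0.004  0.002] 34.3167
```

drive_tool --pt "255 0 0 0.0002 0 0 0" --pt "255 0 0 0.0004 0 0 0" --pt "255 0 0 0.0006 0 0 0" --pt "255 0 0 0.0006 0 0 0" --pt "255 0 0 0.0006 0 0 0" --pt "255 0 0 0.0006 0 0 0" --pt "255 0 0 0.0006 0 0 0" --pt "255 0 0 0.0006 0 0 0" --pt "255 0 0 0.0006 0 0 0" --pt "255 0 0 0.0006 0 0 0"

```text
time: 35.2
tool_pos: [559.8, -277.0, 30.6]
tcp_rot: [-149.8, 90.0, 117.6]
ft_force: [1.3, 2.9, -1.7]
finger_gap: 23.0
```

Run:
```python
from h import *
p,R=applied([0,0,.0006,0,0,0]);print(p);favg(3)
```

```text
[ 559.76719926 -277.20876905   30.592     ]
F [ 0.45  2.96 -2.33] sd [0.64 0.06 0.45] P [ 559.8  -277.06   30.55] T [ 0.625 -0.008 -0.02 ] 35.3
```

drive_tool --pt "255 0 0 0.0001 0 0 0" --pt "255 0 0 0.0002 0 0 0" --pt "255 0 0 0.0003 0 0 0" --pt "255 0 0 0.0004 0 0 0" --pt "255 0 0 0.0004 0 0 0" --pt "255 0 0 0.0004 0 0 0" --pt "255 0 0 0.0004 0 0 0" --pt "255 0 0 0.0004 0 0 0" --pt "255 0 0 0.0004 0 0 0" --pt "255 0 0 0.0004 0 0 0"

```text
time: 36.18
tool_pos: [559.7, -277.4, 30.5]
tcp_rot: [-136.4, 90.0, 131.0]
ft_force: [-0.7, 3.9, -2.6]
finger_gap: 22.8
```

Run:
```python
from h import *
p,R=applied([0,0,.0004,0,0,0]);print(p);favg(5)
```

```text
[ 559.7490585  -277.60835748   30.592     ]
F [-0.26  4.99 -2.9 ] sd [0.35 0.62 0.39] P [ 559.7  -277.37   30.48] T [0.92  0.028 0.134] 36.3833
```

drive_tool --pt "255 0 0 0 0 0 0" --pt "255 0 0 0 0 0 0" --pt "255 0 0 0 0 0 0" --pt "255 0 0 0 0 0 0" --pt "255 0 0 0 0 0 0" --pt "255 0 0 0 0 0 0" --pt "255 0 0 0 0 0 0" --pt "255 0 0 0 0 0 0" --pt "255 0 0 0 0 0 0" --pt "255 0 0 0 0 0 0"

```text
time: 37.27
tool_pos: [559.7, -277.4, 30.4]
tcp_rot: [-131.1, 90.0, 136.3]
ft_force: [-0.6, 5.5, -3.2]
finger_gap: 23.3
```

Run:
```python
from h import *
favg(4)
s=snapshot('side');cv2.imwrite('pics/s12.png',cv2.resize(s['frame'][220:320,275:375],None,fx=6,fy=6,interpolation=cv2.INTER_CUBIC))
s=snapshot('top');cv2.imwrite('pics/t12.png',cv2.resize(s['frame'][200:260,270:330],None,fx=9,fy=9,interpolation=cv2.INTER_CUBIC))
```

```text
F [-0.27  5.17 -2.75] sd [0.49 0.35 0.54] P [ 559.68 -277.36   30.46] T [0.937 0.022 0.136] 37.4167
```

View pics/s12.png

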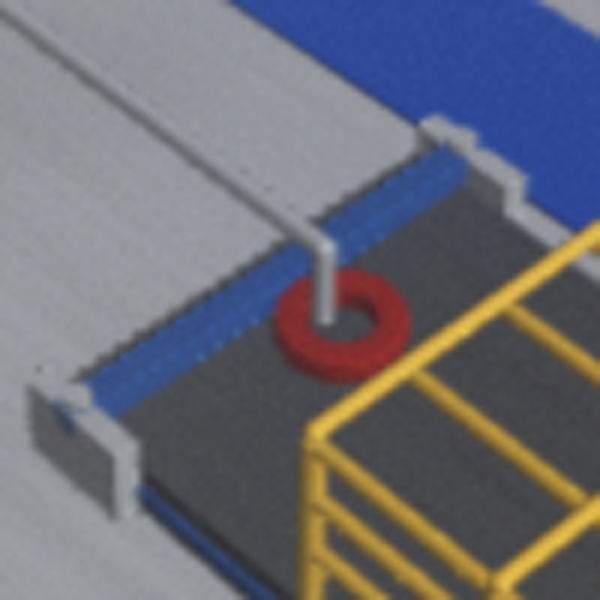

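View pics/t12.png

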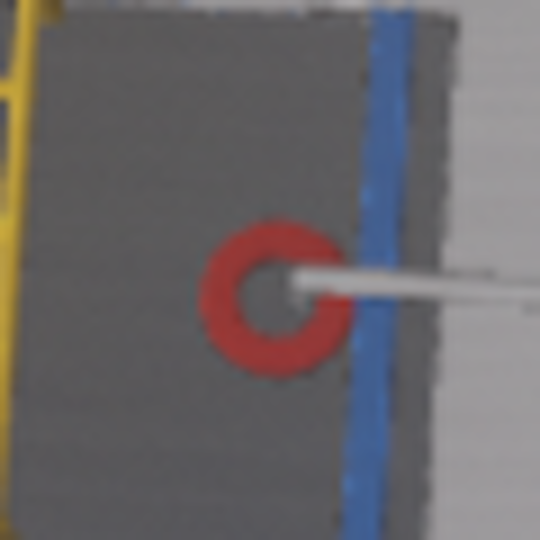

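drive_tool --pt "255 0 0 -0.001 0 0 0" --pt "255 0 0 -0.002 0 0 0" --pt "255 0 0 -0.003 0 0 0" --pt "255 0 0 -0.005 0 0 0" --pt "255 0 0 -0.006 0 0 0" --pt "255 0 0 -0.006 0 0 0" --pt "255 -0.002 0 -0.006 0 0 0" --pt "255 -0.005 0 -0.006 0 0 0" --pt "255 -0.01 0 -0.006 0 0 0" --pt "255 -0.015 0 -0.006 0 0 0"

```text
time: 38.4
tool_pos: [560.0, -271.6, 46.0]
tcp_rot: [-92.5, 90.0, 174.9]
ft_force: [0.4, -0.3, -2.3]
finger_gap: 23.1
```

drive_tool --pt "255 -0.006 0 0 0 0 0" --pt "255 -0.014 0 0 0 0 0" --pt "255 -0.024 0 0 0 0 0" --pt "255 -0.034 0 0 0 0 0" --pt "255 -0.042 0 0 0 0 0" --pt "255 -0.046 0 0 0 0 0" --pt "255 -0.048 0 0 0 0 0" --pt "255 -0.048 0 0 0 0 0" --pt "255 -0.048 0 0 0 0 0" --pt "255 -0.048 0 0 0 0 0"

```text
time: 39.23
tool_pos: [559.6, -271.3, 92.8]
tcp_rot: [-118.6, 89.9, 148.8]
ft_force: [-0.1, 0.2, -3.2]
finger_gap: 23.0
```

Run:
```python
from h import *
applied([-.015,0,-.006,0,0,0]);p,R=applied([-.048,0,0,0,0,0]);print(p);favg(4)
s=snapshot('side');cv2.imwrite('pics/s13.png',cv2.resize(s['frame'][160:320,235:395],None,fx=4,fy=3.7,interpolation=cv2.INTER_CUBIC))
t=snapshot('top');cv2.imwrite('pics/t13.png',cv2.resize(t['frame'][190:320,220:400],None,fx=4.4,fy=4.4,interpolation=cv2.INTER_CUBIC))
w=snapshot('wrist');cv2.imwrite('pics/w13.png',w['frame'])
print(want([410.6,-154.1,93],down(-2.6)))
```

```text
[ 560.02116984 -271.61453104   93.592     ]
F [ 0.06  0.49 -2.93] sd [0.35 0.46 0.47] P [ 559.64 -271.34   92.82] T [-0.037 -0.004 -0.026] 39.3833
[ 0.0006 -0.1546 -0.1106  0.      0.      0.    ]
```

View pics/s13.png

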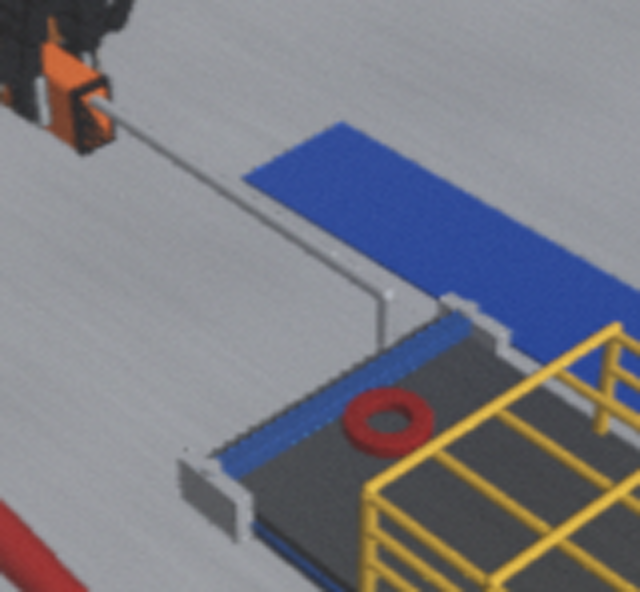

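View pics/t13.png

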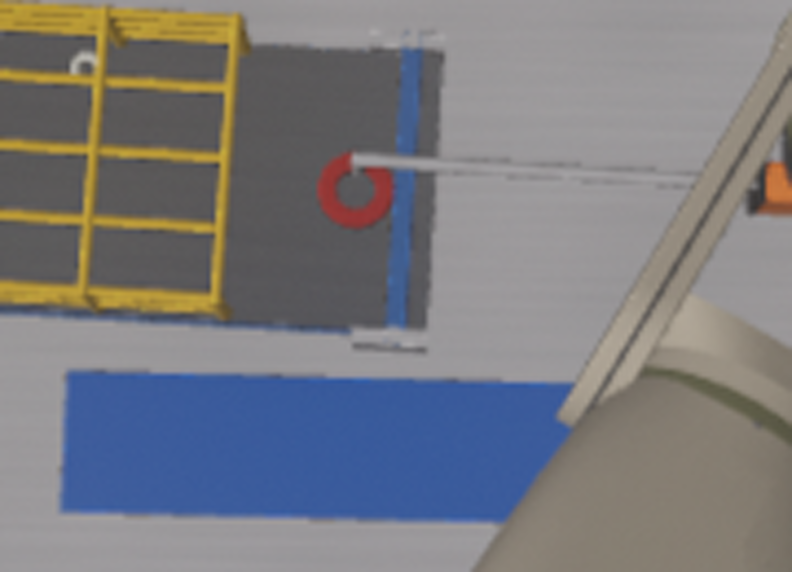

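View pics/w13.png

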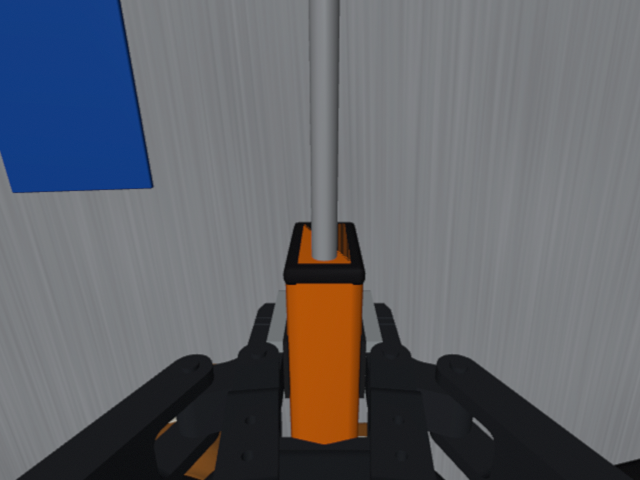

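drive_tool --pt "255 0 -0.01 0 0 0 0" --pt "255 0 -0.03 0 0 0 0" --pt "255 0 -0.055 0 0 0 0" --pt "255 0 -0.08 0 0 0 0" --pt "255 0 -0.105 -0.01 0 0 0" --pt "255 0 -0.125 -0.025 0 0 0" --pt "255 0 -0.14 -0.045 0 0 0" --pt "255 0 -0.15 -0.065 0 0 0" --pt "255 0 -0.1546 -0.085 0 0 0" --pt "255 0 -0.1546 -0.1 0 0 0"

```text
time: 40.42
tool_pos: [409.0, -163.4, 93.5]
tcp_rot: [-134.2, 90.0, 133.2]
ft_force: [0.2, -0.2, -4.1]
finger_gap: 23.1
```

drive_tool --pt "255 0.004 0 -0.007 0 0 0" --pt "255 0.012 0 -0.0106 0 0 0" --pt "255 0.022 0 -0.0106 0 0 0" --pt "255 0.032 0 -0.0106 0 0 0" --pt "255 0.042 0 -0.0106 0 0 0" --pt "255 0.052 0 -0.0106 0 0 0" --pt "255 0.06 0 -0.0106 0 0 0" --pt "255 0.066 0 -0.0106 0 0 0" --pt "255 0.07 0 -0.0106 0 0 0" --pt "255 0.072 0 -0.0106 0 0 0"

```text
time: 41.25
tool_pos: [410.3, -154.1, 20.8]
tcp_rot: [-113.4, 89.9, 153.9]
ft_force: [0.6, 0.6, -2.2]
finger_gap: 23.1
```

Run:
```python
from h import *
applied([0,-.1546,-.1,0,0,0]);p,R=applied([.072,0,-.0106,0,0,0]);print(p);favg(3)
s=snapshot('side');cv2.imwrite('pics/s14.png',cv2.resize(s['frame'][170:320,280:460],None,fx=4,fy=4,interpolation=cv2.INTER_CUBIC))
t=snapshot('top');cv2.imwrite('pics/t14.png',cv2.resize(t['frame'][190:320,220:400],None,fx=4.4,fy=4.4,interpolation=cv2.INTER_CUBIC))
print(want([410.6,-154.1,12.5],down(-2.6)))
```

```text
[ 410.59616079 -154.1169282    21.592     ]
F [ 0.1   0.26 -2.83] sd [0.47 0.21 0.67] P [ 410.39 -154.07   21.01] T [-0.016  0.019  0.029] 41.35
[ 0.0091  0.     -0.      0.      0.      0.    ]
```

View pics/s14.png

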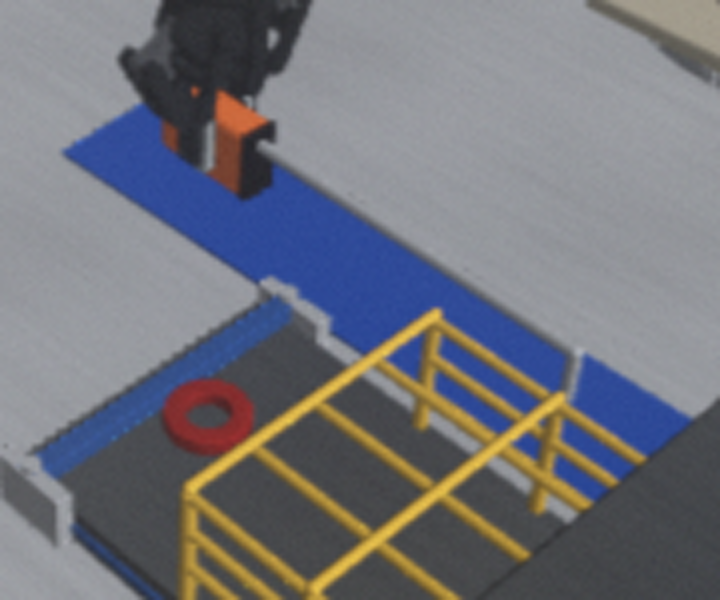

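View pics/t14.png

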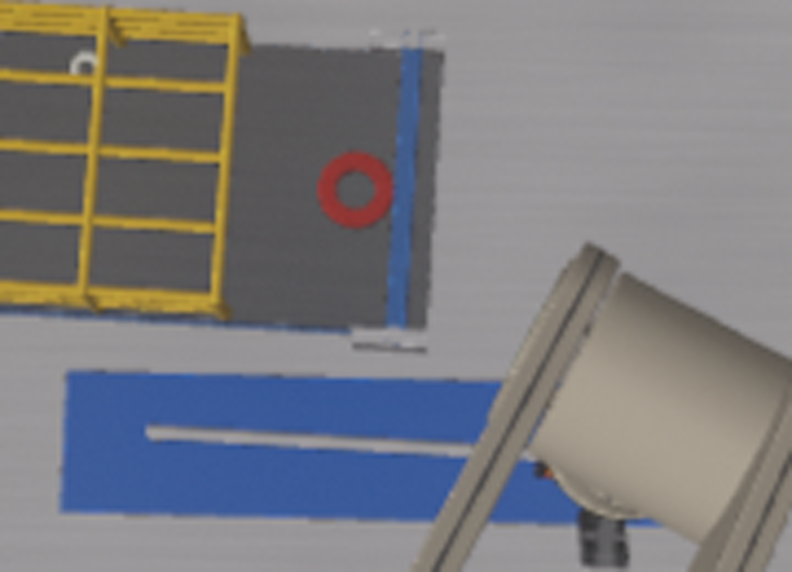

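Collar lies flat at the lip and the rod hangs over its mat. Lower the rest (≈8–9 mm) slowly until contact.

drive_tool --pt "255 0.001 0 0 0 0 0" --pt "255 0.002 0 0 0 0 0" --pt "255 0.003 0 0 0 0 0" --pt "255 0.004 0 0 0 0 0" --pt "255 0.005 0 0 0 0 0" --pt "255 0.006 0 0 0 0 0" --pt "255 0.007 0 0 0 0 0" --pt "255 0.0075 0 0 0 0 0" --pt "255 0.008 0 0 0 0 0" --pt "255 0.008 0 0 0 0 0"

```text
time: 42.33
tool_pos: [410.6, -154.1, 13.5]
tcp_rot: [-112.6, 90.0, 154.8]
ft_force: [0.2, 0.2, -3.2]
finger_gap: 23.1
```

Run:
```python
from h import *
p,R=applied([.008,0,0,0,0,0]);print(p);favg(3)
```

```text
[ 410.59616079 -154.1169282    13.592     ]
F [-0.16 -0.25 -3.11] sd [0.44 0.38 0.23] P [ 410.6  -154.08   13.53] T [-0.063  0.011  0.007] 42.4333
```

drive_tool --pt "255 0.0003 0 0 0 0 0" --pt "255 0.0006 0 0 0 0 0" --pt "255 0.0009 0 0 0 0 0" --pt "255 0.0012 0 0 0 0 0" --pt "255 0.0012 0 0 0 0 0" --pt "255 0.0012 0 0 0 0 0" --pt "255 0.0012 0 0 0 0 0" --pt "255 0.0012 0 0 0 0 0" --pt "255 0.0012 0 0 0 0 0" --pt "255 0.0012 0 0 0 0 0"

```text
time: 43.32
tool_pos: [410.7, -154.1, 12.5]
tcp_rot: [45.5, 90.0, -47.1]
ft_force: [-0.8, 0.7, 1.6]
finger_gap: 22.6
```

Run:
```python
from h import *
p,R=applied([.0012,0,0,0,0,0]);print(p);favg(3)
```

```text
[ 410.59616079 -154.1169282    12.392     ]
F [-1.11  0.81  1.69] sd [0.55 0.29 0.1 ] P [ 410.68 -154.13   12.5 ] T [ 0.116  0.313 -0.002] 43.4167
```

drive_tool --pt "190 0 0 0 0 0 0" --pt "170 0 0 0 0 0 0" --pt "150 0 0 0 0 0 0" --pt "120 0 0 0 0 0 0" --pt "80 0 0 0 0 0 0" --pt "40 0 0 0 0 0 0" --pt "0 0 0 0 0 0 0" --pt "0 0 0 0 0 0 0" --pt "0 0 0 0 0 0 0" --pt "0 0 0 0 0 0 0"

```text
time: 44.3
tool_pos: [410.6, -154.1, 12.4]
tcp_rot: [2.8, 90.0, -89.8]
ft_force: [-0.6, -0.7, -0.3]
finger_gap: 85.4
```

Run:
```python
from h import *
favg(2);print(sense()['finger_gap'])
w=snapshot('wrist');cv2.imwrite('pics/w15.png',w['frame'])
```

```text
F [-0.18 -0.62 -0.28] sd [0.41 0.1  0.  ] P [ 410.65 -154.12   12.4 ] T [-0.018  0.001 -0.011] 44.35
85.30576756444712
```

View pics/w15.png

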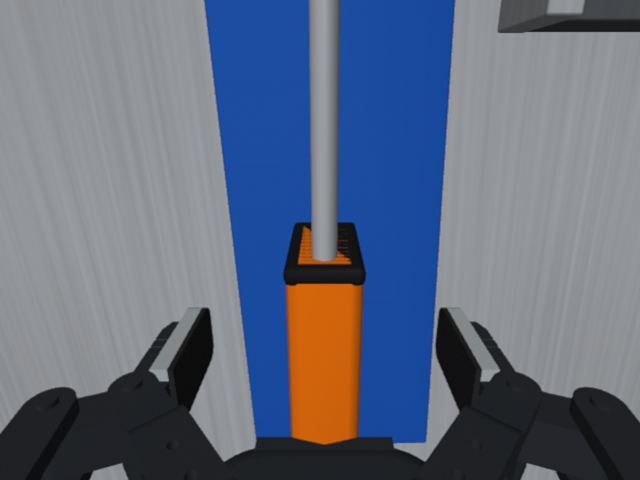

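Fingers are open and well clear on both sides of the handle (285–363 px, pads at 210 and 437), and the rod rests on the mat. Lift straight up.

drive_tool --pt "0 -0.005 0 0 0 0 0" --pt "0 -0.015 0 0 0 0 0" --pt "0 -0.035 0 0 0 0 0" --pt "0 -0.055 0 0 0 0 0" --pt "0 -0.075 0 0 0 0 0" --pt "0 -0.095 0 0 0 0 0" --pt "0 -0.115 0 0 0 0 0" --pt "0 -0.135 0 0 0 0 0" --pt "0 -0.148 0 0 0 0 0" --pt "0 -0.15 0 0 0 0 0"

```text
time: 45.28
tool_pos: [412.4, -155.0, 166.6]
tcp_rot: [65.5, 89.7, -27.1]
ft_force: [0.1, -0.2, -0.2]
finger_gap: 85.4
```

Run:
```python
from h import *
applied([-.15,0,0,0,0,0]);favg(2)
s=snapshot('side');cv2.imwrite('pics/s16.png',s['frame'])
t=snapshot('top');cv2.imwrite('pics/t16.png',cv2.resize(t['frame'][90:340,190:500],None,fx=2.5,fy=2.4,interpolation=cv2.INTER_CUBIC))
w=snapshot('wrist');cv2.imwrite('pics/w16.png',w['frame'])
```

```text
F [ 0.01 -0.42 -0.22] sd [0.07 0.23 0.03] P [ 412.2  -154.89  165.91] T [ 0.02  -0.038 -0.017] 45.3333
```

View pics/s16.png

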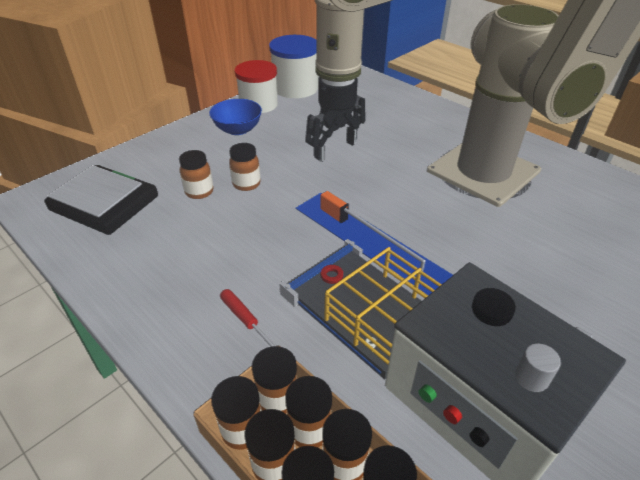

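View pics/t16.png

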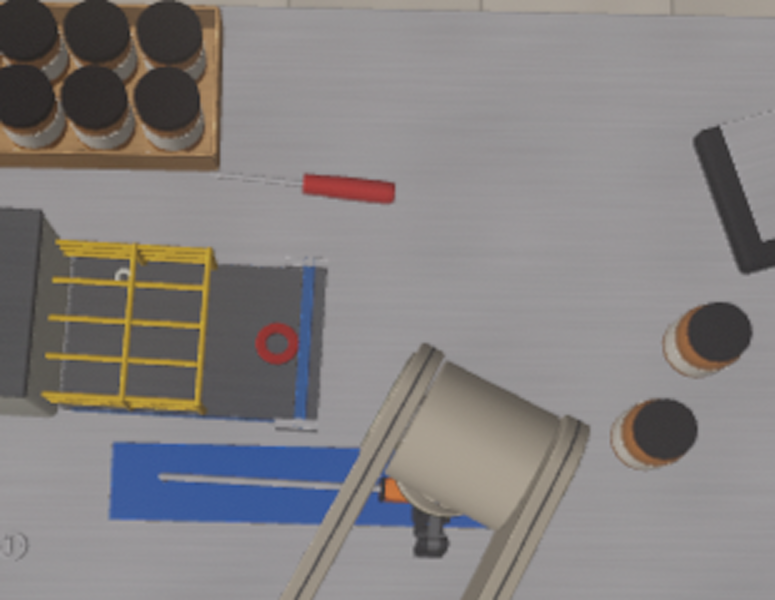

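View pics/w16.png

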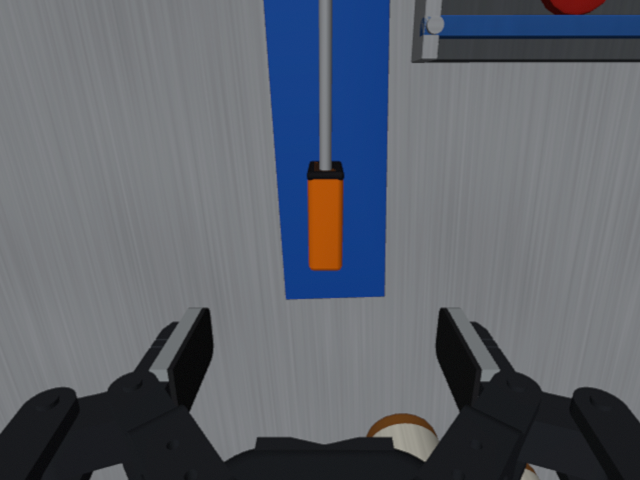

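The rod lies on the mat (handle about (325,225) in the wrist view, rod ending on the mat in the top view). The collar lies flat by the lip at side (332,273), everything else is in place, and the hand is clear.

Run:
```python
from h import *
print(sense()['time'],sense()['qd']);print(hand_in())
```

```text
45.5333 [-0.00629684  0.36843318  0.18818195  0.04972799 -0.03908714  0.00271244]
the job is handed in; nothing more can be done
None
```

The job is handed in, at about 45.5 s of the 69 s allowed. No verdict came back, so what follows rests on my own force readings and pictures.

- **Toe on the bed:** I gripped the rod by its handle and let the toe down inside the collar's hole behind the guard. It first touched the bed at about 1.3 N and was then pressed to about 2.6 N, a little under the 3 N asked, for about 0.8 s.
- **Collar on the lip:** I drew the collar out at no more than about 60 mm/s until it bore on the blue lip bar. The pull read 5.0 to 5.2 N and was held for over a second. No force reading on the rod went above about 5.5 N, but readings came only at the end of each move, not throughout.
- **Finish:** I lifted the hook out, lowered the rod onto its mat until it touched, opened the fingers and raised the hand clear.

The last pictures show:
- The collar is flat by the lip.
- The rod is flat on its mat, with the handle and toe end over it.
- The nut, screwdriver and jars look where they were at the start. The wrench was only partly in view, so I checked it less well.

Two things disagreed along the way:
- **Side camera:** it read about 5 mm off the other two views in y, so I relied on the top and wrist cameras and on feel.
- **Bed contact:** as the toe pressed down, the sideways force rose to about 1.6 N. I took this to be friction on the bed.

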